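# Pack the bone set: each instrument into its fitted holder in the basket

### The job

Pack the bone set for sterilising: lay the mallet, the rongeur, the osteotome and the tweezers from the mat each into its own fitted holder in the wire basket, centred along the holder and lying level and fully home in both of its notches, the mallet's head on its pad; the mallet and the rongeur fit only one way round. Set them down rather than dropping them, and leave the marker pen where it lies.

Things in the scene. Friction and masses are not known exactly. Their poses are not given: they have to be found in the camera images.
- mallet: Steel mallet, 251 x 72 x 42 mm, 0.34 kg, flat on the grey mat (1.5 mm thick); a second mallet, far off at the left, is not meant. Origin: centre of its outline, at the underside; +y points to the head. Head: y = 84 to 126 mm, 72 wide (x), z = 0 to 41. Neck: y = 10 to 84, 16 wide, z = 11 to 29. Handle: y = -125 to 10, 24 wide, z = 1 to 27. Hold it on the neck, near its balance point y = 30.
- rongeur: Rongeur (bone nipper with two long bright steel handles), 176 x 40 x 15 mm, 0.12 kg, rigid, flat on the mat. Origin: centre of its outline, at the underside; +y points to the jaws. Handles: y = -88 to 31 mm, 40 wide over both; jaws: y = 27 to 88, 18 wide, z = 2 to 12. Hold it across both handles near y = -12.
- osteotome: Osteotome: straight flat steel chisel, 191 x 15 x 10 mm, 0.07 kg, flat on the mat. Origin: centre of its outline, at the underside; y runs along it. Hold it at the middle.
- tweezers: Tweezers (dissecting forceps): two slim steel arms joined at one end, tapering to points, 151 x 14 x 10 mm, 0.022 kg, rigid, flat on the mat. Origin: centre of their outline, at the underside; y runs along them. Hold them across both arms at the middle.
- mallet_holder: Mallet's holder, the longest: steel frame 68 x 244 mm. Origin and axes as rongeur_holder. Flat rubber pad under the head at y = 90 to 120 mm, top at z = 6. Neck saddle at y = 62: notch 32 wide, floor at z = 15. Low handle saddle at y = -85: notch 40 wide, floor at z = 7. Mallet seated: head to +y on the pad (fits only so), level, its origin at z = 6 in the holder's frame.
- rongeur_holder: Rongeur's holder: steel frame 68 x 180 x 2 mm with two black rubber saddles (U notches with side posts). Origin: centre of the frame's underside, 4 mm above the bench; z up, y along the frame. Jaw saddle at y = 62 mm: notch 34 wide, floor at z = 16. Handle saddle at y = -62: notch 56 wide, floor at z = 14. Rongeur seated: jaws to +y (fits only so), its origin at z = 14.
- osteotome_holder: Osteotome's holder: frame 68 x 170 mm with two equal narrow saddles at y = 58 and -58 mm: notches 31 wide, floors at z = 14. Origin and axes as rongeur_holder. Osteotome seated: along y, either way round, its origin at z = 14. All saddles are 8 mm thick (y); their posts are 7 mm wide and end 14 mm above the notch floor.
- tweezers_holder: Tweezers' holder, the shortest: frame 68 x 120 mm with two equal narrow saddles at y = 40 and -40 mm: notches 30 wide, floors at z = 14. Origin and axes as rongeur_holder. Tweezers seated: along y, either way round, their origin at z = 14. The four holders stand in mixed order side by side, parallel, 72 mm apart.
- marker_pen: Bystander: loose blue marker pen, 133 x 11 x 10 mm, lying beside the basket. Origin: its middle, at the underside; y runs along it. (The wire basket is fixed, 308 mm along the holders' x, 286 along their y, rim 29 mm above the bench, its middle amid the four holders.)

How it is judged:
At the end, for the whole second after the job is handed in: Every instrument lies in its own holder: its origin within 12 mm of the holder's centre line sideways, within 15 mm lengthwise, within 5 mm of its seated height, turned less than 0.17 rad from the holder's length, tilted less than 0.12 rad, at rest and released (x of mallet in the frame of mallet_holder between -0.012 and 0.012 m and y of mallet in the frame of mallet_holder between -0.015 and 0.015 m and z of mallet in the frame of mallet_holder between 0.001 and 0.011 m and angle between the y axis of mallet and the y axis of mallet_holder, either way round below 0.17 rad and angle between each of mallet, rongeur, osteotome, tweezers's own z axis and vertical below 0.12 rad and linear speed of each of mallet, rongeur, osteotome, tweezers below 0.02 m/s and contact force between the fingers and mallet below 0.1 N and x of rongeur in the frame of rongeur_holder between -0.012 and 0.012 m and y of rongeur in the frame of rongeur_holder between -0.015 and 0.015 m and z of rongeur in the frame of rongeur_holder between 0.009 and 0.019 m and angle between the y axis of rongeur and the y axis of rongeur_holder, either way round below 0.17 rad and contact force between the fingers and rongeur below 0.1 N and x of osteotome in the frame of osteotome_holder between -0.012 and 0.012 m and y of osteotome in the frame of osteotome_holder between -0.015 and 0.015 m and z of osteotome in the frame of osteotome_holder between 0.009 and 0.019 m and angle between the y axis of osteotome and the y axis of osteotome_holder, either way round below 0.17 rad and contact force between the fingers and osteotome below 0.1 N and x of tweezers in the frame of tweezers_holder between -0.012 and 0.012 m and y of tweezers in the frame of tweezers_holder between -0.015 and 0.015 m and z of tweezers in the frame of tweezers_holder between 0.009 and 0.019 m and angle between the y axis of tweezers and the y axis of tweezers_holder, either way round below 0.17 rad and contact force between the fingers and tweezers below 0.1 N); the robot touches nothing.
It fails at once if the marker pen is pushed more than 3 cm (distance of marker_pen from where it was at the start of the episode above 0.03 m).
It fails at once if an instrument is dropped or thrown (moves faster than 0.9 m/s with no finger on it) ((linear speed of mallet above 0.9 m/s and contact force between the fingers and mallet below 0.01 N) or (linear speed of rongeur above 0.9 m/s and contact force between the fingers and rongeur below 0.01 N) or (linear speed of osteotome above 0.9 m/s and contact force between the fingers and osteotome below 0.01 N) or (linear speed of tweezers above 0.9 m/s and contact force between the fingers and tweezers below 0.01 N)).
It also fails if it takes over 128 s, if anything falls off the work surface, if the arm or the gripper's body presses on something with over 40 N, if the wrist force passes 120 N, or if a joint passes its speed limit or range.

### The arm

A 6-joint arm with a two-finger parallel gripper is mounted at the origin on a cart in front of the work surface, level with it; the furniture and walls round the work are solid. World frame = base frame: x ahead of the robot, y to its left, z up, the work surface at z = 0. Lengths are in m, angles in rad, forces in N, time in s.
With the tool pointing down it reaches from about 0.3 to 0.775 m from the base axis. Payload 14.6 kg.
Tool frame: the origin (TCP) lies on the centre line of the jaws, within the pads' length; the fingertips stand 25 mm ahead of it and the grasp point (between the pads) lies 6 mm ahead of it; z points along the fingers, y is the direction in which the jaws open and shut (so a half turn about z gives the same grasp; the last joint's range is limited). The gripper opens to 85 mm and grips with 20 to 120 N. Pads are 22 mm wide; open, the fingers measure 114 mm over their backs; the gripper's body (76 mm by 85 mm) begins 54 mm behind the grasp point. The pads swing forward as they close: fully open they stand 13 mm farther back than shut.
Start: joints at [-1.281, 0.3, 1.521, -0, 1.321, -0.067], TCP at [0.192, -0.515, 0.256] pointing down, gripper open.
Joint ranges: [-3.03, 3.03], [-0.79, 2.21], [0.23, 2.52], [-1.04, 4.18], [0, 3.07], [-2.55, 2.55]. Speed limits (rad/s): [2.22, 2.22, 2.57, 3.14, 3.14, 3.14].

### API

Orientations are given as a unit quaternion [x, y, z, w].
In Python, from plant import manip gives the robot as it stands.
- The arm moves only by the shell command python3 -m creep 'ROWS' [FORCE]. ROWS is JSON, one flat list of numbers, 7 for each row, row after row: the turn, a rotation vector about the world's x, y, z in degrees, then the shift along the world's x, y, z in cm, then the closure, from 0 (fully open) to 1 (shut). A call has 1 to 10 rows; each row is the pose to reach, as a shift and turn from the pose commanded when the call began; what a row does not reach only later rows make up. A row lasts 1/12 s, in which the tool goes at most 41.7 mm and 7.16 degrees, less where a joint would pass 70% of its speed; a pose out of reach is approached as far as the arm can. A call with a gripper value outside its range is refused whole. The fingers move at their own pace and stop on an object; FORCE is the grip in N (left out, the last holds). Time passes only in rows, so rows that repeat a pose let the fingers close. It gives the time, the measured TCP pose, the force and the opening at its end, in the units of the state.
- manip.state(): the state, without advancing time (a new reading comes with each control period).
- manip.get_image(name): name is "scene" or "top"; returns a dict with "image" (384x512x3 uint8, red, green, blue), "fx", "fy", "cx", "cy" (pixels), "dist_coeffs" ([k1, k2, p1, p2, k3] as OpenCV has them; the pictures are not rectified), "R" (3x3) and "t" (3): a world point X has camera coordinates R X + t. Camera axes: x right, y down, z forward; pixel columns grow to the right and rows downward; lengths in m; the calibration is good to about 2 mm. A picture is of the moment at which its call begins. There is no depth.
- manip.job_done(): hands the job in, once; it reports no verdict.
Trained networks look in a picture, given as the dict that the camera call returned (one of the last four; its "shot" number tells which), for a name from the list of things; names that differ only in an ending like _2 or _b are one class to them, and where a whole thing is asked for, a point or a joint stands for the part that bears it (a point fixed in the world has none). Each returns a list of dicts, best first, with "score" (0 to 1); they miss things now and then, are a little off and sometimes report something else, mostly with a low value. They report only what shows in the picture. A call takes as long as a camera call.
- manip.silhouettes(thing, picture): "region" (384x512 bool, what is visible of it) and "location" ([column, row] in pixels, amid what is visible of it).
- manip.mark_of(thing, picture): "location" ([column, row] in pixels: a listed point, or the origin of a listed thing).
The state is a dict: "t": time; "q": joint angles; "joint_velocities": joint speeds; "tau": joint torques, N m; "eef_pos": TCP position; "orientation": TCP orientation; "wrist_force": force on the tool from outside, world axes, zero at the start; "wrist_torque": the same for the moment, N m; "finger_gap": finger opening in m.
Only numpy, scipy, OpenCV 4.12 (cv2) and the standard library are available. Lean on these libraries where they do the work, as an engineer would, in place of code of your own. Each camera call takes 0.05 s, during which the arm holds its last target.

## Working session

There is one attempt and no reset: what is moved stays moved. The work goes in short steps, Python scripts to look and compute and a shell command to move; the robot and the scene stay as the last step left them, time stands still between calls to the robot, and variables do not carry over. Pictures are saved under pics/ and viewed, and the job is handed in when it is done.

```bash
mkdir -p pics; ls; cat > h.py <<'E'
import numpy as np, cv2
from plant import manip
def save(p,name,crop=None,scale=1):
    im=p["image"][:,:,::-1]
    if crop: im=im[crop[1]:crop[3],crop[0]:crop[2]]
    im=cv2.resize(im,None,fx=scale,fy=scale,interpolation=cv2.INTER_CUBIC)
    cv2.imwrite("pics/"+name,im)
def K(p): return np.array([[p["fx"],0,p["cx"]],[0,p["fy"],p["cy"]],[0,0,1.]])
def ray(p,uv,z):
    uv=np.atleast_2d(np.array(uv,float))
    n=cv2.undistortPoints(uv.reshape(-1,1,2),K(p),np.array(p["dist_coeffs"],float)).reshape(-1,2)
    R=np.array(p["R"]);t=np.array(p["t"])
    d=np.c_[n,np.ones(len(n))]@R; c=-R.T@t
    s=(z-c[2])/d[:,2]
    return c+s[:,None]*d
def proj(p,X):
    X=np.atleast_2d(X).astype(float)
    return cv2.projectPoints(X.reshape(-1,1,3),cv2.Rodrigues(np.array(p["R"],float))[0],np.array(p["t"],float),K(p),np.array(p["dist_coeffs"],float))[0].reshape(-1,2)
E
python3 - <<'E'
from h import *
for n in("top","scene"):
    p=manip.get_image(n); save(p,n+"0.png",scale=1.5); print(n,p["fx"],p["dist_coeffs"],-np.array(p["R"]).T@p["t"],np.array(p["R"]).round(2).tolist())
print(manip.state())
E
```

```text
pics
top 359.1523626288533 [-0.04017199  0.          0.          0.          0.        ] [0.29778934 0.09449662 0.95975165] [[0.04, -1.0, -0.0], [-0.98, -0.04, -0.2], [0.2, 0.01, -0.98]]
scene 496.49677382026664 [-0.10995799  0.          0.          0.          0.        ] [-0.8420081   0.69659046  0.65550872] [[-0.43, -0.9, -0.02], [-0.35, 0.19, -0.92], [0.83, -0.39, -0.4]]
{'t': 0.1, 'q': array([-1.28059125e+00,  3.00458985e-01,  1.52149853e+00, -1.61527614e-06,
        1.32068305e+00, -6.66231323e-02]), 'joint_velocities': array([ 0.00022398, -0.00262906, -0.00204502, -0.00092487, -0.0007601 ,
       -0.0005235 ]), 'tau': array([ 3.85940191e-03, -5.44375992e+01, -3.62368512e+01,  6.09371523e-05,
        3.06902904e-03,  8.31628569e-06]), 'eef_pos': array([ 0.1920533 , -0.515197  ,  0.25576286]), 'orientation': array([ 9.84126207e-01,  1.77469250e-01, -5.92292549e-05, -5.20599098e-04]), 'wrist_force': array([0.26024331, 0.09035127, 0.93880143]), 'wrist_torque': array([-0.08317864,  0.0036125 , -0.05211897]), 'finger_gap': 0.0850202184518098}
```

View pics/top0.png

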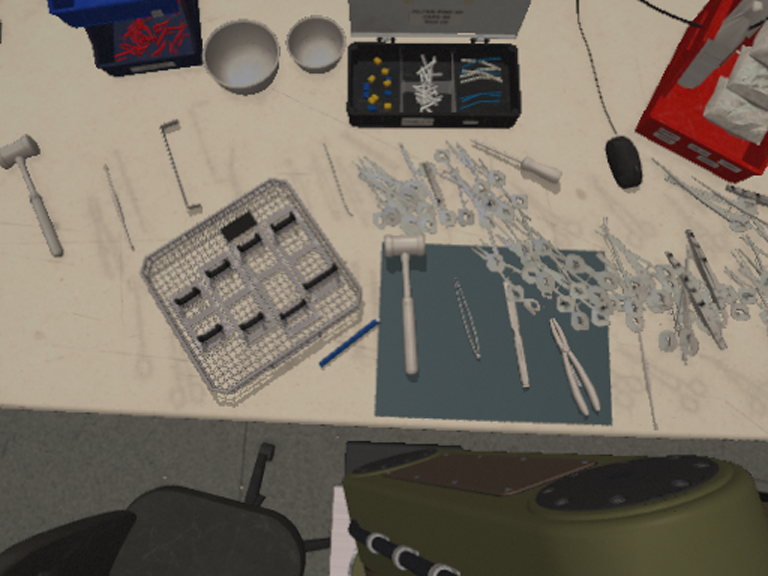

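View pics/scene0.png

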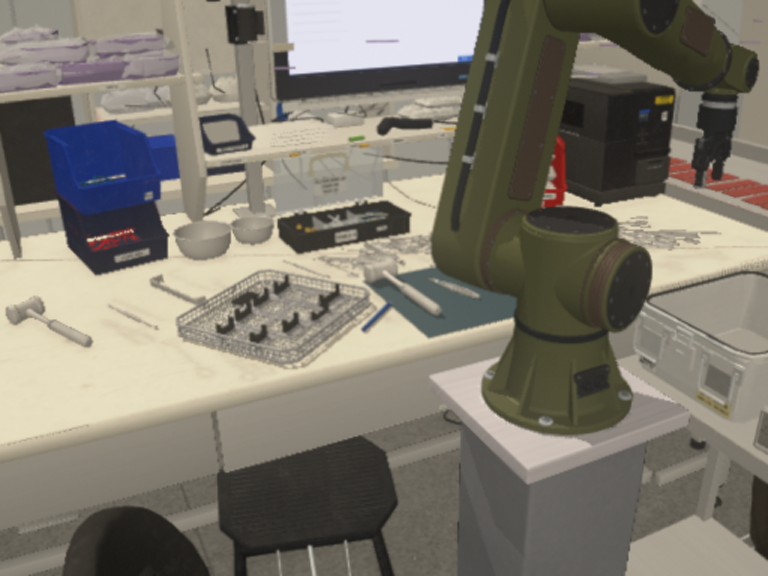

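```bash
python3 - <<'E'
from h import *
p=manip.get_image("top")
zs=dict(mallet=.0215,rongeur=.008,osteotome=.007,tweezers=.007,marker_pen=.005,mallet_holder=.006,rongeur_holder=.006,osteotome_holder=.006,tweezers_holder=.006)
for n,z in zs.items():
    for s in manip.silhouettes(n,p)[:3]:
        r=s["region"]; 
        if r.sum()<5: continue
        v,u=np.nonzero(r); X=ray(p,np.c_[u,v],z)[:,:2]
        rect=cv2.minAreaRect((X*1000).astype(np.float32))
        print(n,round(s["score"],2),np.round(s["location"],1),r.sum(),"rect",np.round(rect[0],1),np.round(rect[1],1),round(rect[2],1))
    for s in manip.mark_of(n,p)[:3]:
        print("   mark",round(s["score"],2),np.round(s["location"],1),ray(p,s["location"],z if 'hold' in n else .003).round(4)[0,:2])
E
```

```text
mallet 0.71 [272.5 188.4] 846 rect [470.   50.6] [248.2  70.5] 2.2
   mark 0.87 [273.6 200.5] [0.4747 0.0381]
rongeur 0.7 [384.3 248.8] 611 rect [ 372.1 -249.4] [169.7  39.5] 20.9
   mark 0.68 [381.5 241. ] [ 0.3772 -0.2524]
osteotome 0.85 [345.4 230.6] 305 rect [ 422.4 -150.9] [185.3  14.8] 10.4
   mark 0.78 [345.3 223.2] [ 0.421  -0.1559]
   mark 0.66 [308.2 215.5] [ 0.4376 -0.0561]
   mark 0.41 [133.3 213.4] [0.4231 0.4151]
tweezers 0.43 [316.1 237.6] 17 rect [387.6 -79.9] [14.   7.2] 27.4
   mark 0.68 [308.9 216.5] [ 0.435 -0.058]
marker_pen 0.59 [228.3 230.3] 88 rect [397.4 144. ] [  8.3 122.6] 41.9
   mark 0.57 [233.4 227.8] [0.3962 0.143 ]
mallet_holder 0.68 [181.3 180. ] 1385 rect [518.6 297.9] [246.9  72. ] 36.8
   mark 0.73 [182.6 182.7] [0.5129 0.2878]
   mark 0.41 [311.5 213.6] [ 0.4427 -0.0644]
rongeur_holder 0.92 [202.5 166. ] 1097 rect [560.9 238.8] [181.7  71.8] 37.3
   mark 0.93 [201.2 167.3] [0.5585 0.2401]
osteotome_holder 0.93 [157.3 200.8] 1013 rect [471.2 352.4] [171.6  69.1] 37.0
   mark 0.66 [158.4 200.4] [0.4611 0.3495]
tweezers_holder 0.79 [132.6 212.4] 820 rect [431.9 414.3] [122.9  69.6] 37.4
tweezers_holder 0.75 [273.7 184.8] 916 rect [474.3  49.8] [255.2  72. ] 2.2
tweezers_holder 0.18 [180.7 181.1] 1413 rect [518.2 298.4] [247.1  72. ] 36.9
   mark 0.83 [133.2 209.9] [0.4322 0.4154]
```

Top view: the mallet is near px (272,190)/512-scale, with tweezers, osteotome and rongeur to its right on the mat. The basket is left of the mat. Its columns, left to right, are the tweezers, osteotome, mallet (with pad) and rongeur holders. The network missed most of the tweezers and confused some classes, so I'll zoom in and overlay models.

```bash
python3 - <<'E'
from h import *
p=manip.get_image("top")
a=np.radians(37.1); uy=np.array([np.cos(a),np.sin(a)]); ux=np.array([np.sin(a),-np.cos(a)])
hs=dict(t=(431.9,414.3),o=(471.2,352.4),m=(518.6,297.9),r=(560.9,238.8))
for k,c in hs.items(): c=np.array(c)-hs['o']; print(k,c@ux,c@uy)
# overlay
im=p["image"][:,:,::-1].copy(); S=4
def draw(im,x0,y0,pts,col):
    q=((proj(p,pts)-[x0,y0]+.5)*S-.5).astype(int); cv2.polylines(im,[q],True,col,1)
def rect(c,ang,L,W,z,y0=0):
    u=np.array([np.cos(ang),np.sin(ang)]);n=np.array([u[1],-u[0]])
    return np.array([[*(np.array(c)/1000+u*(s*L/2+y0)/1000+n*w*W/2/1000),z] for s,w in((1,1),(1,-1),(-1,-1),(-1,1))])
x0,y0,x1,y1=90,115,245,265
b=cv2.resize(im[y0:y1,x0:x1],None,fx=S,fy=S,interpolation=cv2.INTER_CUBIC)
sad=dict(t=(120,40,-40,30,30,18),o=(170,58,-58,31,31,18),r=(180,62,-62,34,56,19),m=(244,62,-85,32,40,15))
for k,c in hs.items():
    draw(b,x0,y0,rect(c,a,sad[k][0],68,.006),(0,255,0))
    for j in(0,1): draw(b,x0,y0,rect(c,a,8,sad[k][3+j]+14,.032 if k!='m' else (.033,.025)[j],sad[k][1+j]),(0,0,255))
cv2.imwrite("pics/bask.png",b)
x0,y0,x1,y1=245,150,410,280
b=cv2.resize(im[y0:y1,x0:x1],None,fx=S,fy=S,interpolation=cv2.INTER_CUBIC)
cv2.imwrite("pics/mat.png",b)
E
```

```text
t -73.07651911267128 5.993526038601517
o 0.0 0.0
m 72.06038274010137 4.930642894197966
r 144.71329081529777 3.0188510077589212
```

View pics/bask.png

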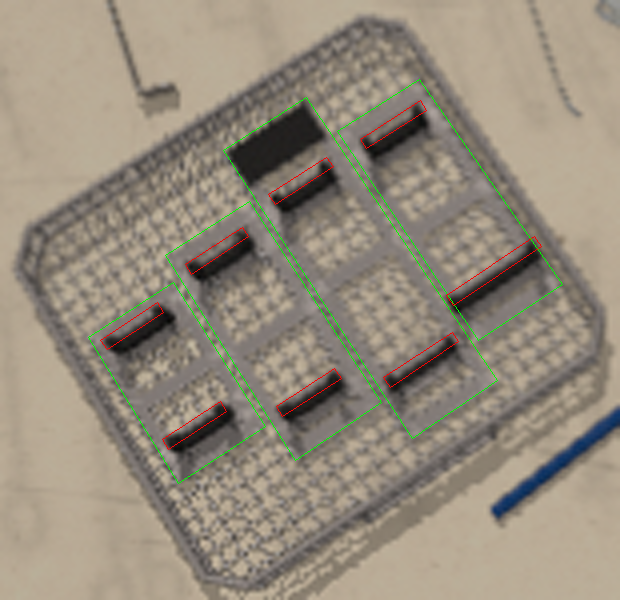

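View pics/mat.png

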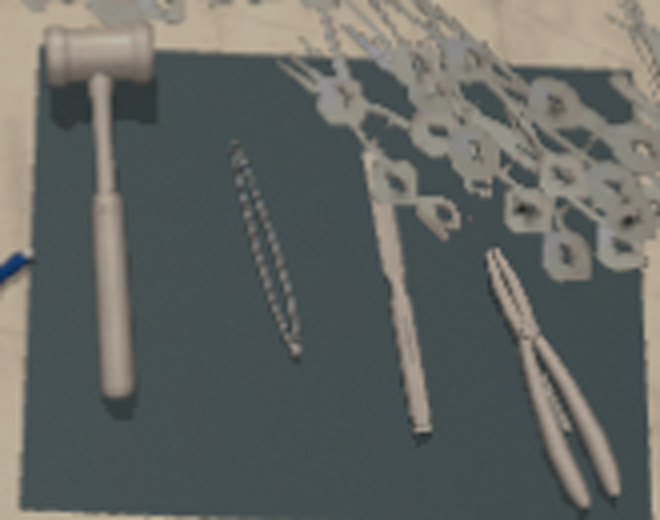

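```bash
cat > ov.py <<'E'
from h import *
S=5
def rect(c,ang,L,W,z,y0=0):
    ang=np.radians(ang);u=np.array([np.cos(ang),np.sin(ang)]);n=np.array([u[1],-u[0]])
    return np.array([[*(np.array(c)/1000+u*(s*L/2+y0)/1000+n*w*W/2/1000),z] for s,w in((1,1),(1,-1),(-1,-1),(-1,1))])
def over(p,rs,x0,y0,x1,y1,name,S=5):
    b=cv2.resize(p["image"][y0:y1,x0:x1,::-1],None,fx=S,fy=S,interpolation=cv2.INTER_CUBIC)
    for r in rs:
        q=((proj(p,r)-[x0,y0]+.5)*S-.5).round().astype(int); cv2.polylines(b,[q],True,(0,255,0),1)
    cv2.imwrite("pics/"+name,b)
E
python3 - <<'E'
from ov import *
p=manip.get_image("top")
X=ray(p,[(303.5,185.5),(319.25,239)],.0065)*1000; print(X); c=X.mean(0)[:2]; d=X[0]-X[1]; ta=np.degrees(np.arctan2(d[1],d[0])); print(c,ta,np.hypot(*d[:2]))
m=(470,50.6);r=(372.1,-249.4);o=(422.4,-150.9)
rs=[rect(m,2.2,42,72,.022,105),rect(m,2.2,135,24,.0155,-57.5),rect(m,2.2,74,16,.0215,47),rect(r,20.9,119,40,.009,-28.5),rect(r,20.9,61,18,.0085,57.5),rect(o,10.4,191,15,.0065),rect(c,ta,151,14,.0065)]
over(p,rs,250,150,405,268,"mat2.png")
E
```

```text
[[518.95200342 -41.91060434   6.5       ]
 [375.6841311  -85.46686939   6.5       ]]
[447.31806726 -63.68873687] 16.910308518033705 149.7425506117815
```

View pics/mat2.png

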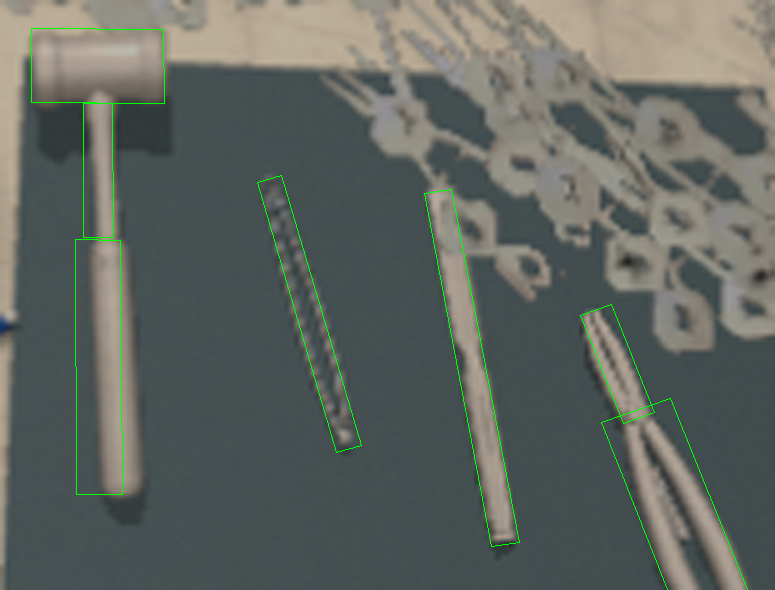

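```bash
python3 - <<'E'
from ov import *
p=manip.get_image("top")
m=(470.3,45.5);c=(447.3,-64);r=(373.5,-249);o=(422,-151.5);ra=23.5
rs=[rect(m,5,42,72,.022,105),rect(m,5,135,24,.0155,-57.5),rect(m,5,74,16,.0215,47),rect(r,ra,119,40,.009,-28.5),rect(r,ra,61,18,.0085,57.5),rect(o,10.8,191,15,.0065),rect(c,16.5,151,14,.0065)]
over(p,rs,255,150,355,265,"mat3.png")
over(p,rs,335,180,430,280,"mat4.png",6)
E
```

```text
(no output)
```

View pics/mat3.png

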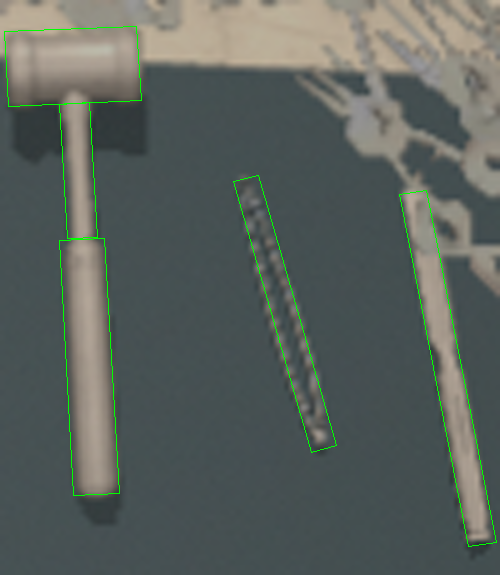

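View pics/mat4.png

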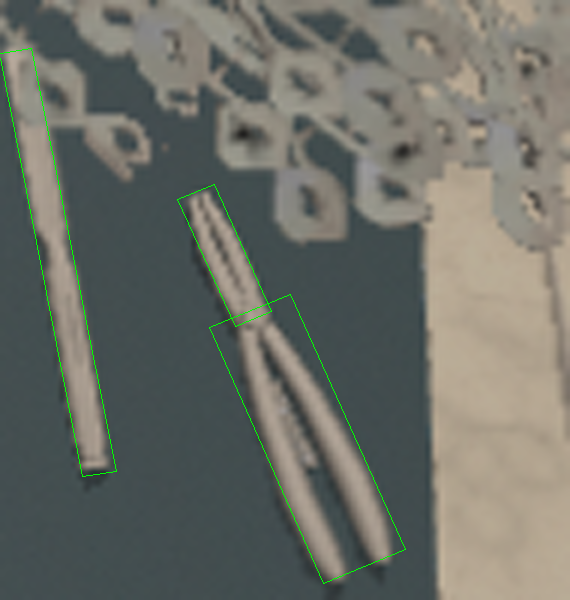

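```bash
python3 -m creep '[0,0,3,5,8,0,0.3, 0,0,3,10,16,-3,0.35, 0,0,3,14,22,-8,0.35, 0,0,3,17.05,26.1,-14,0.35, 0,0,3,17.05,26.1,-17,0.35, 0,0,3,17.05,26.1,-18,0.35, 0,0,3,17.05,26.1,-18,0.35,0,0,3,17.05,26.1,-18,0.35]' 40
```

```text
t: 1.87
eef_pos: [0.3471, -0.277, 0.1011]
orientation: [0.979, 0.203, 0.0, 0.0]
wrist_force: [1.0, -0.9, -0.6]
finger_gap: 0.0555
```

```bash
python3 -m creep '[0,0,0,0,0,0,0.35,0,0,0,0,0,0,0.35]'; python3 - <<'E'
from h import *
s=manip.state(); print(s["eef_pos"],s["wrist_force"],s["t"])
p=manip.get_image("top"); save(p,"a1.png",scale=1.5)
E
```

```text
t: 2.03
eef_pos: [0.3468, -0.2772, 0.101]
orientation: [0.979, 0.204, -0.001, -0.001]
wrist_force: [0.1, -0.4, 0.7]
finger_gap: 0.0555
[ 0.34676609 -0.27720211  0.10100579] [ 0.10540254 -0.40879186  0.67371759] 2.0333
```

View pics/a1.png

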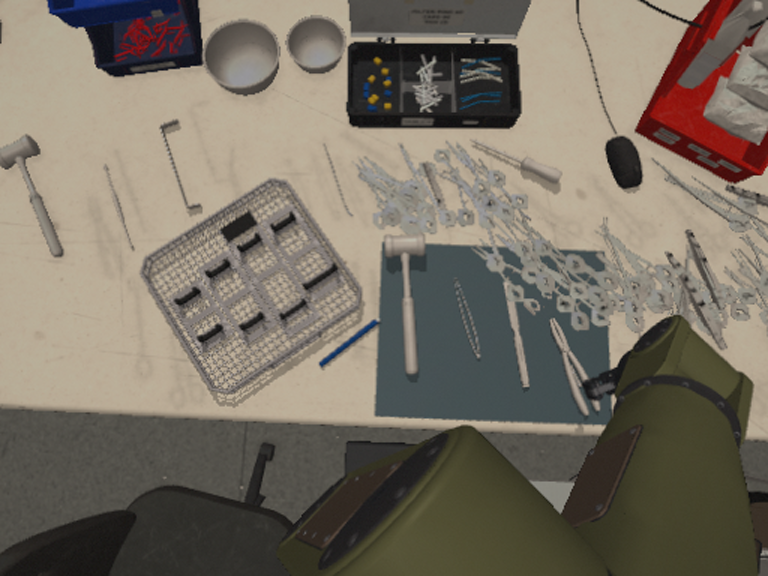

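The gripper is above the rongeur's handles at about (600,385), slightly short of the target. I'll finish the approach and descend.

```bash
python3 -m creep '[0,0,0,1.57,2.34,0,0.35, 0,0,0,1.57,2.34,-2.5,0.35, 0,0,0,1.57,2.34,-5,0.35, 0,0,0,1.57,2.34,-6,0.35, 0,0,0,1.57,2.34,-6.6,0.35, 0,0,0,1.57,2.34,-6.8,0.35,0,0,0,1.57,2.34,-7,0.35,0,0,0,1.57,2.34,-7,0.35]'
```

```text
t: 2.75
eef_pos: [0.3625, -0.2556, 0.0326]
orientation: [0.979, 0.203, 0.0, 0.001]
wrist_force: [-0.4, -0.6, -0.2]
finger_gap: 0.0558
```

```bash
python3 - <<'E'
from h import *
p=manip.get_image("top"); save(p,"a2.png",crop=(330,170,460,290),scale=5)
E
```

```text
(no output)
```

View pics/a2.png

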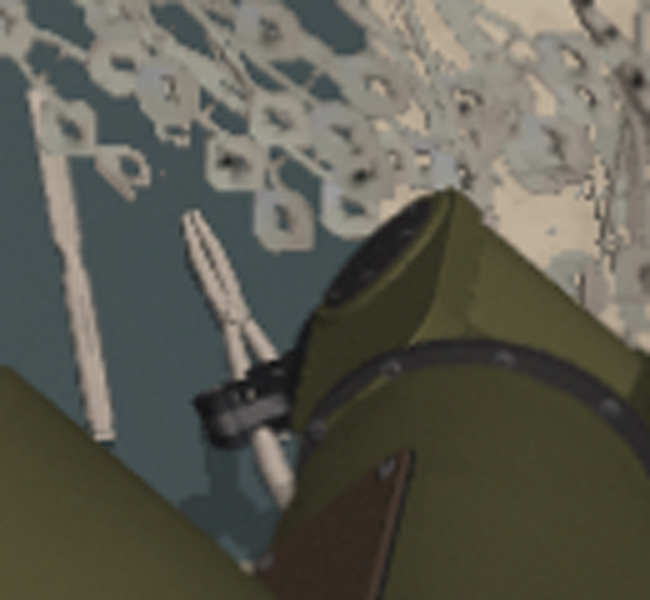

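The fingers straddle both handles at about px (245,405) in the crop, with no contact force. I'll go slightly lower and close.

```bash
python3 -m creep '[0,0,0,0,0,-0.2,0.35, 0,0,0,0,0,-0.4,0.35, 0,0,0,0,0,-0.4,0.45, 0,0,0,0,0,-0.4,0.5, 0,0,0,0,0,-0.4,0.6,0,0,0,0,0,-0.4,0.65,0,0,0,0,0,-0.4,0.65,0,0,0,0,0,-0.4,0.65]' 40
```

```text
t: 3.47
eef_pos: [0.3622, -0.2549, 0.0281]
orientation: [0.979, 0.203, -0.0, -0.0]
wrist_force: [-1.9, 2.7, 5.5]
finger_gap: 0.0304
```

```bash
python3 -m creep '[0,0,0,0,0,0.5,0.75, 0,0,0,0,0,2,0.75, 0,0,0,0,0,5,0.75, 0,0,0,0,0,8,0.75, 0,0,0,0,0,9,0.75,0,0,0,0,0,9,0.75]' 50;  python3 - <<'E'
from h import *
p=manip.get_image("top"); save(p,"a3.png",crop=(310,150,470,290),scale=5)
E
```

```text
t: 3.97
eef_pos: [0.3631, -0.2556, 0.1201]
orientation: [0.979, 0.203, 0.001, 0.002]
wrist_force: [0.1, -1.0, -1.5]
finger_gap: 0.0297
```

View pics/a3.png

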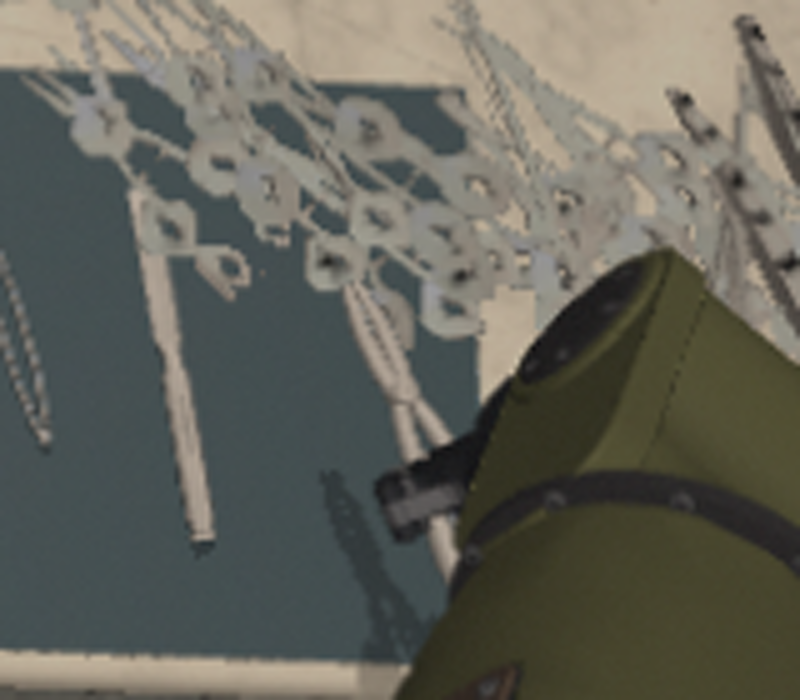

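```bash
python3 - <<'E'
from h import *
p=manip.get_image("top")
print(ray(p,[(310+348/5,150+285/5)],.102)*1000)
a=np.radians(23.5);print(np.array([363.1,-255.6])+100*np.array([np.cos(a),np.sin(a)]))
for s in manip.silhouettes("rongeur",p)[:2]:
    v,u=np.nonzero(s["region"]); print(s["score"],len(u)); 
    X=ray(p,np.c_[u,v],.102)[:,:2]*1000; f=cv2.fitLine(X[X[:,0]>380].astype(np.float32),cv2.DIST_L2,0,.01,.01).ravel(); print(f,X.max(0)); print(np.degrees(np.arctan2(f[1],f[0])))
E
```

```text
[[ 451.14820698 -214.28639275  102.        ]]
[ 454.80600744 -215.72509311]
0.82 244
[   0.909098     0.4165823  411.68604   -231.80516  ] [ 448.7235074  -214.82743674]
24.619001
```

```bash
python3 -m creep '[0,0,0,1,2,2,0.75, 0,0,1,2.5,6,2,0.75, 0,0,3,4,10,2,0.75, 0,0,5,5.5,14,2,0.75, 0,0,7,7,18,2,0.75, 0,0,9,8.5,22,2,0.75, 0,0,11,10,26,2,0.75, 0,0,13,12,30,2,0.75, 0,0,13,13,33,2,0.75,0,0,13,13,33,2,0.75]'; python3 -m creep '[0,0,0,1.5,4,0,0.75, 0,0,0,3,8,0,0.75, 0,0,0,4.5,12,0,0.75, 0,0,0,5.7,15,0,0.75, 0,0,0,6,16,0,0.75, 0,0,0,6,16,0,0.75,0,0,0,6,16,0,0.75]'
```

```text
t: 4.95
eef_pos: [0.4931, 0.0803, 0.1361]
orientation: [0.949, 0.315, -0.001, -0.001]
wrist_force: [0.9, -0.7, -1.5]
finger_gap: 0.0299
t: 5.53
eef_pos: [0.5515, 0.2347, 0.1358]
orientation: [0.95, 0.313, -0.002, 0.0]
wrist_force: [0.8, -0.5, -2.4]
finger_gap: 0.0291
```

```bash
python3 - <<'E'
from h import *
p=manip.get_image("top"); save(p,"b1.png",crop=(90,100,300,260),scale=3.8)
p=manip.get_image("scene"); save(p,"b1s.png",crop=(100,150,300,260),scale=4)
E
```

```text
(no output)
```

View pics/b1.png

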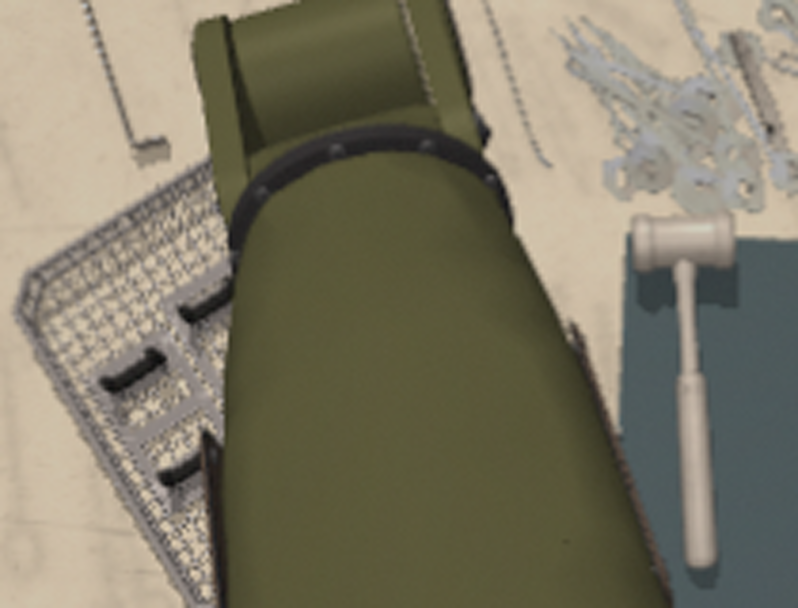

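View pics/b1s.png

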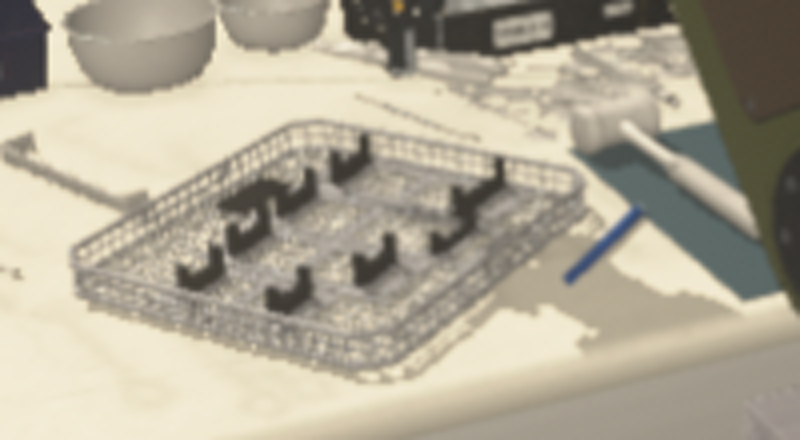

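The arm hides the spot from the top camera. The pose reads within 2 mm of target, so I'll descend partway and check from the scene view.

```bash
python3 -m creep '[0,0,0.5,0.15,0,-2,0.75, 0,0,0.5,0.15,0,-4,0.75, 0,0,0.5,0.15,0,-6,0.75, 0,0,0.5,0.15,0,-7,0.75, 0,0,0.5,0.15,0,-7.4,0.75,0,0,0.5,0.15,0,-7.4,0.75]'; python3 - <<'E'
from h import *
p=manip.get_image("scene"); save(p,"b2s.png",crop=(130,170,290,260),scale=5)
E
```

```text
t: 6.13
eef_pos: [0.5536, 0.2343, 0.0634]
orientation: [0.949, 0.316, -0.001, 0.0]
wrist_force: [-0.2, 0.8, -1.2]
finger_gap: 0.0299
```

View pics/b2s.png

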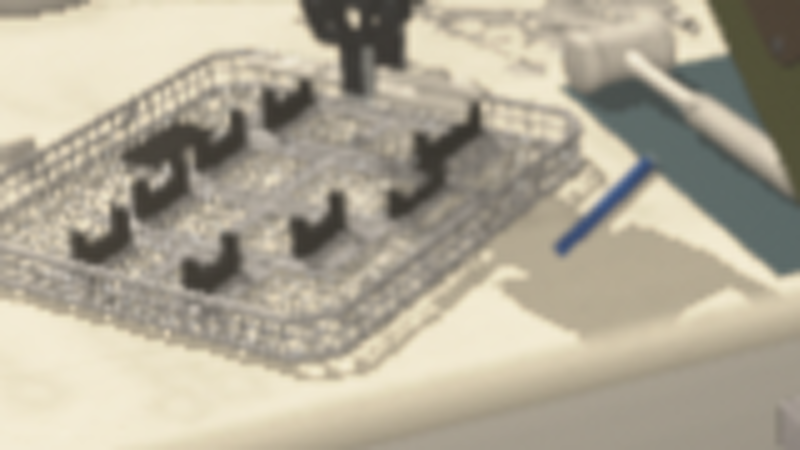

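```bash
python3 - <<'E'
from h import *
p=manip.get_image("scene")
a=np.radians(37);u=np.array([np.cos(a),np.sin(a)]);g=np.array([.5536,.2343])
for L in (-.075,0,.1): print(L,(proj(p,[[*(g+u*L),.045]])-[130,170])*5)
print((proj(p,[[*g,.038]])-[130,170])*5,(proj(p,[[.5536,.2343,.0634]])-[130,170])*5)
for n in("rongeur",):
  for s in manip.silhouettes(n,p)[:3]: print(s["score"],(np.array(s["location"])-[130,170])*5,s["region"].sum())
save(p,"b3s.png",crop=(180,150,260,220),scale=9)
E
```

```text
-0.075 [[474.76216708  99.16382301]]
0 [[374.14779532  79.45380248]]
0.1 [[246.66145284  54.46186067]]
[[374.81394814  89.54330126]] [[372.39049036  52.76576239]]
0.78 [414.5  86. ] 135
```

View pics/b3s.png

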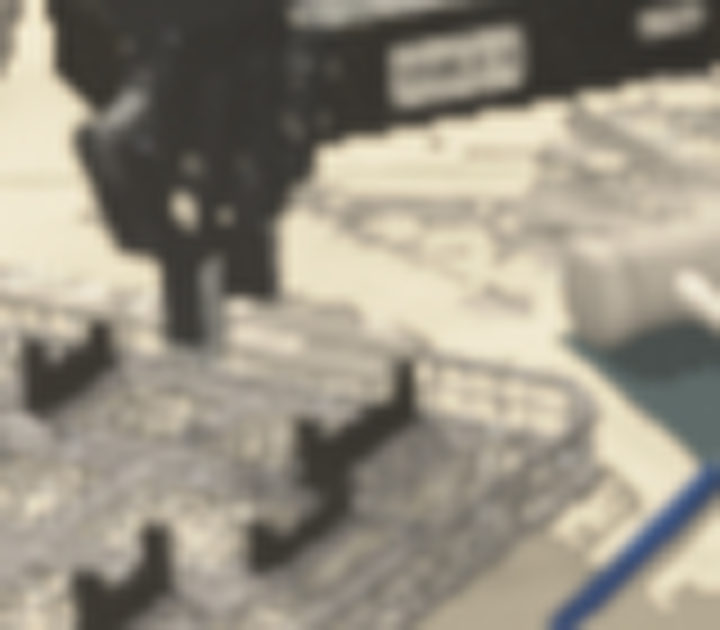

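The handles are faintly visible, running from the fingers into the gap over the handle saddle at about (400,370). I'll lower the last 18 mm.

```bash
python3 -m creep '[0,0,0,0,0,-0.6,0.75, 0,0,0,0,0,-1.2,0.75, 0,0,0,0,0,-1.5,0.75, 0,0,0,0,0,-1.7,0.75, 0,0,0,0,0,-1.8,0.75,0,0,0,0,0,-1.8,0.75]'
```

```text
t: 6.78
eef_pos: [0.5536, 0.235, 0.0456]
orientation: [0.948, 0.317, -0.0, -0.0]
wrist_force: [0.7, -0.7, -1.2]
finger_gap: 0.0296
```

```bash
python3 -m creep '[0,0,0,0,0,-0.1,0.75, 0,0,0,0,0,-0.2,0.75,0,0,0,0,0,-0.2,0.75]'; python3 - <<'E'
from h import *
p=manip.get_image("scene"); save(p,"b4s.png",crop=(180,150,260,220),scale=9)
E
```

```text
t: 7.03
eef_pos: [0.5539, 0.2351, 0.0445]
orientation: [0.948, 0.317, 0.0, -0.0]
wrist_force: [-1.5, -1.0, 4.5]
finger_gap: 0.029
```

View pics/b4s.png

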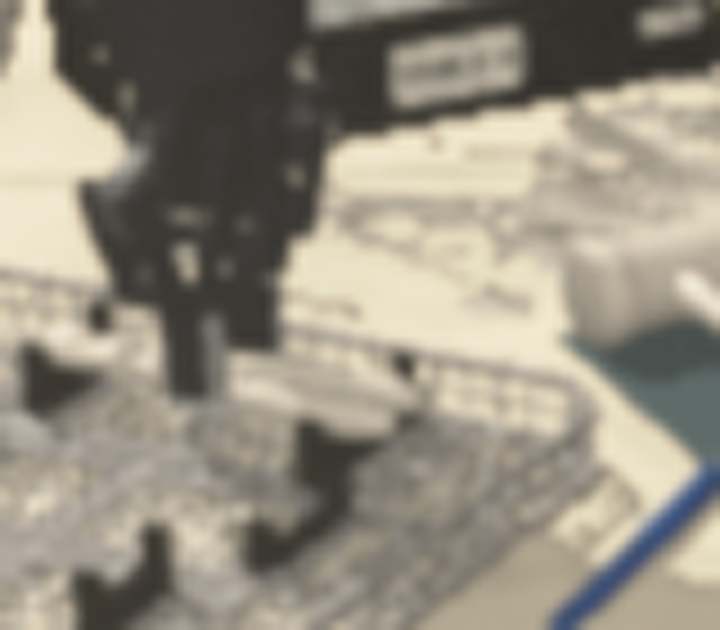

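Contact came at the predicted seated height of 0.0445, and the rongeur lies in both notches. I'll open gently and retreat upward.

```bash
python3 -m creep '[0,0,0,0,0,0,0.62, 0,0,0,0,0,0,0.58,0,0,0,0,0,0,0.5,0,0,0,0,0,0,0.5, 0,0,0,0,0,1,0.5,0,0,0,0,0,3,0.5,0,0,0,0,0,6,0.5,0,0,0,0,0,9,0.5,0,0,0,0,0,9,0.5]' 40
```

```text
t: 7.83
eef_pos: [0.5558, 0.2358, 0.1407]
orientation: [0.948, 0.317, 0.005, -0.0]
wrist_force: [0.4, 0.1, 0.9]
finger_gap: 0.0431
```

```bash
python3 -m creep '[0,0,-6,-1,-3.5,1,0.5, 0,0,-12,-2,-7.5,1,0.5, 0,0,-18,-3.2,-11.5,0,0.5, 0,0,-24,-4.3,-15,-1,0.5, 0,0,-32,-5.37,-18.7,-2,0.5,0,0,-32,-5.37,-18.7,-3,0.5,0,0,-32,-5.37,-18.7,-3,0.5,0,0,-32,-5.37,-18.7,-3,0.5]'; python3 - <<'E'
from h import *
p=manip.get_image("top"); save(p,"c1.png",crop=(90,110,300,265),scale=3.8)
E
```

```text
t: 8.5
eef_pos: [0.5003, 0.0482, 0.1043]
orientation: [0.999, 0.044, 0.0, -0.0]
wrist_force: [0.6, -0.2, 0.8]
finger_gap: 0.0425
```

View pics/c1.png

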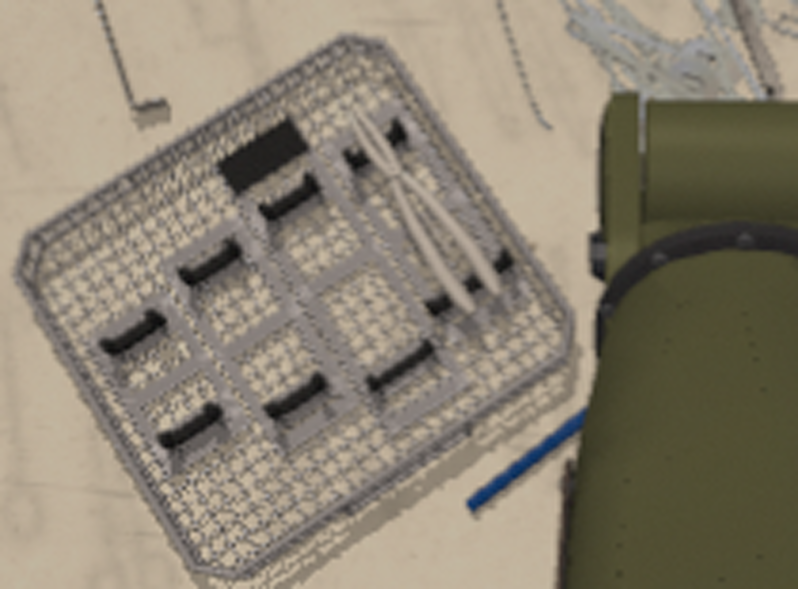

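The rongeur sits in both saddles with jaws up-left (360,130) and handles at (480,290). Next, grasp the mallet.

```bash
python3 -m creep '[0,0,0,0,0,-2.5,0.5, 0,0,0,0,0,-5,0.5, 0,0,0,0,0,-6.5,0.5, 0,0,0,0,0,-7.2,0.5, 0,0,0,0,0,-7.4,0.5, 0,0,0,0,0,-7.4,0.7,0,0,0,0,0,-7.4,0.9,0,0,0,0,0,-7.4,0.95,0,0,0,0,0,-7.4,0.95,0,0,0,0,0,-7.4,0.95]' 70
```

```text
t: 9.38
eef_pos: [0.5008, 0.0483, 0.0311]
orientation: [0.999, 0.043, 0.001, -0.0]
wrist_force: [-0.9, 3.0, 6.5]
finger_gap: 0.0115
```

```bash
python3 -m creep '[0,0,0,0,0,0.3,0.95, 0,0,0,0,0,1,0.95, 0,0,0,0,0,2,0.95, 0,0,0,0,0,3,0.95, 0,0,0,0,0,3,0.95]'; python3 - <<'E'
from h import *
p=manip.get_image("top"); save(p,"c2.png",crop=(225,130,350,265),scale=4.4)
p=manip.get_image("scene"); save(p,"c2s.png",crop=(180,130,320,230),scale=5.5)
E
```

```text
t: 9.8
eef_pos: [0.5011, 0.048, 0.0623]
orientation: [0.999, 0.043, 0.002, 0.0]
wrist_force: [0.7, -0.7, -3.1]
finger_gap: 0.0119
```

View pics/c2.png

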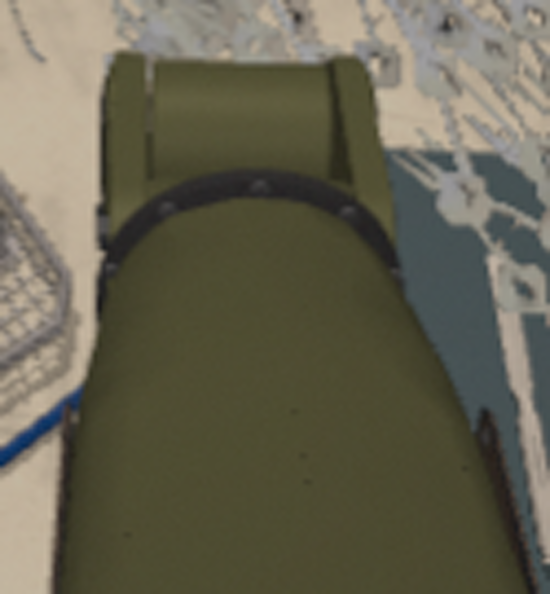

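View pics/c2s.png

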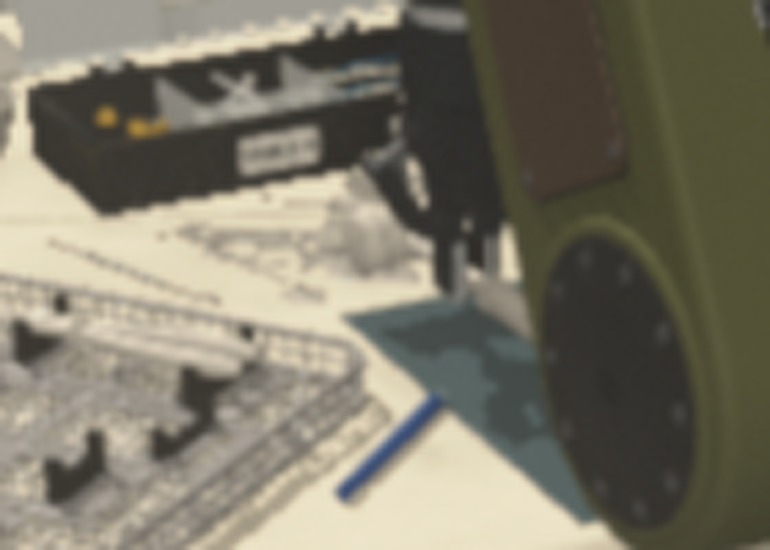

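```bash
python3 -m creep '[0,0,0,0,0,2,0.95, 0,0,2,0,1,5,0.95, 0,0,6,0.3,3,7,0.95, 0,0,10,1,6,7,0.95, 0,0,15,1.6,10,7,0.95, 0,0,20,2.2,14,7,0.95, 0,0,25,2.8,18,7,0.95, 0,0,30,3.4,22,7,0.95, 0,0,32,3.8,25,7,0.95, 0,0,32,4.07,26.7,7,0.95]'; python3 -m creep '[0,0,0,0,0,0,0.95,0,0,0,0,0,0,0.95]'; python3 - <<'E'
from h import *
s=manip.state(); print(s["wrist_torque"],s["wrist_force"])
p=manip.get_image("top"); save(p,"c3.png",crop=(90,90,300,265),scale=3.8)
p=manip.get_image("scene"); save(p,"c3s.png",crop=(120,140,270,240),scale=5)
E
```

```text
t: 10.73
eef_pos: [0.5401, 0.3183, 0.1289]
orientation: [0.948, 0.319, -0.0, -0.0]
wrist_force: [0.0, 0.0, -4.4]
finger_gap: 0.0112
t: 10.9
eef_pos: [0.5402, 0.3155, 0.1287]
orientation: [0.948, 0.317, -0.001, 0.0]
wrist_force: [-0.8, -0.4, -4.2]
finger_gap: 0.0118
[-0.07817931  0.07466596 -0.02590454] [-0.79790735 -0.35678524 -4.21197526]
```

View pics/c3.png

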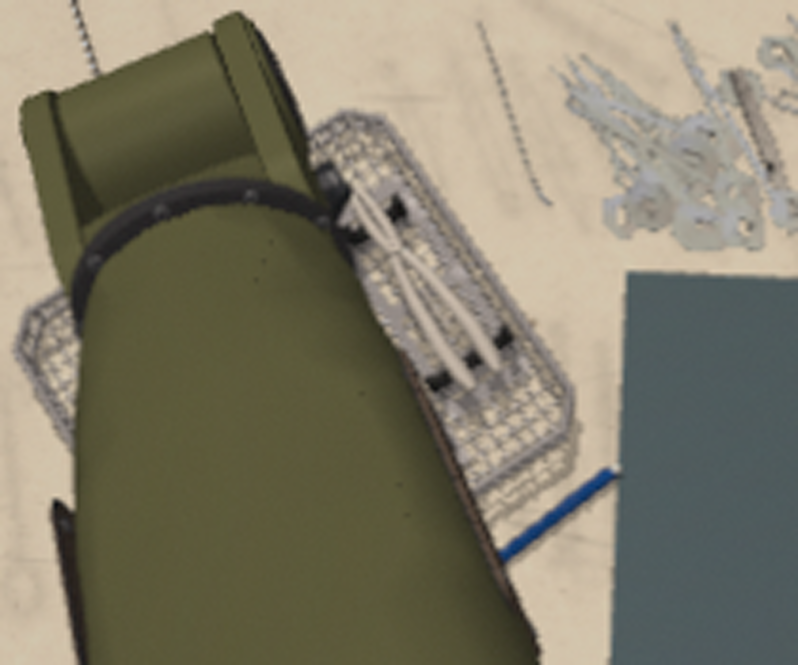

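View pics/c3s.png

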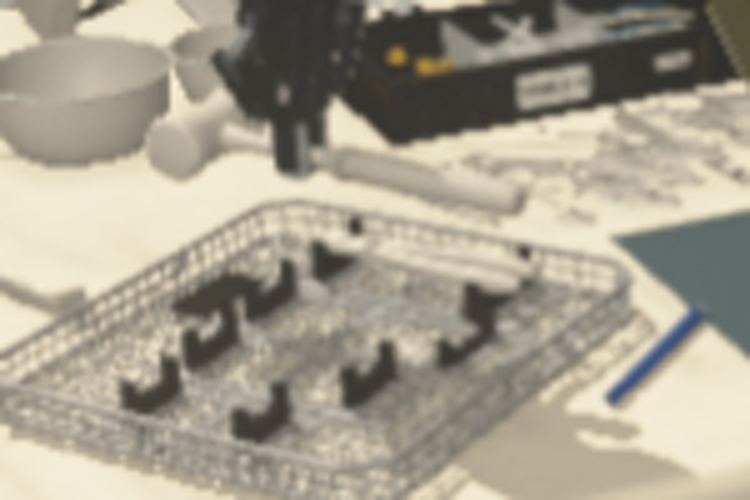

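```bash
python3 - <<'E'
from h import *
p=manip.get_image("scene")
a=np.radians(37);u=np.array([np.cos(a),np.sin(a)]);n=np.array([u[1],-u[0]]);c=np.array([.5402,.3155])-u*.0305
zb=.1287-.0296
im=cv2.resize(p["image"][140:240,120:270,::-1],None,fx=5,fy=5,interpolation=cv2.INTER_CUBIC)
def box(y0,y1,w,z0,z1,col):
    P=[[*(c+u*y+n*s*w/2),zb+z] for y in(y0,y1) for s in(-1,1) for z in(z0,z1)]
    q=((proj(p,P)-[120,140]+.5)*5-.5).round().astype(np.int32)
    cv2.polylines(im,[cv2.convexHull(q)],True,col,1)
box(.084,.126,.072,0,.041,(0,255,0));box(-.125,.01,.024,.001,.027,(0,0,255));box(.01,.084,.016,.011,.029,(255,0,0))
cv2.imwrite("pics/c4s.png",im)
E
```

```text
(no output)
```

View pics/c4s.png

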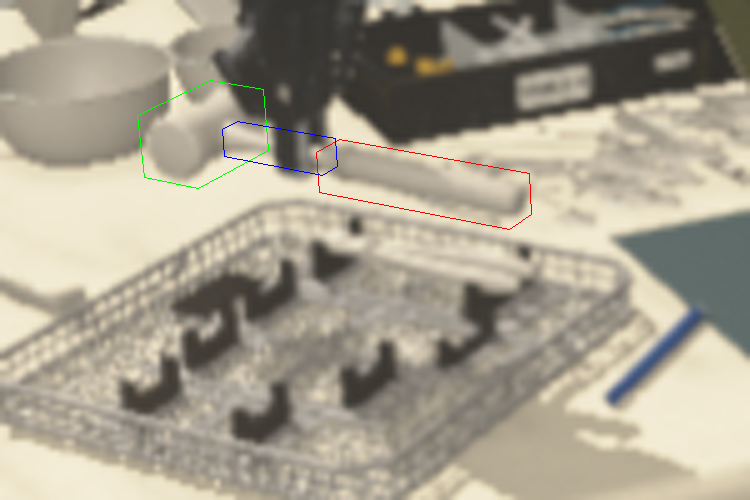

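The mallet is held nearly level, head down about 2°, in line with the predicted outline. I'll lower it.

```bash
python3 -m creep '[0,0,0,0.15,0,-2.5,0.95, 0,0,0,0.15,0,-5,0.95, 0,0,0,0.15,0,-6.5,0.95, 0,0,0,0.15,0,-7.5,0.95, 0,0,0,0.15,0,-8,0.95, 0,0,0,0.15,0,-8,0.95]'; python3 - <<'E'
from h import *
p=manip.get_image("scene"); save(p,"c5s.png",crop=(120,150,270,250),scale=5)
E
```

```text
t: 11.55
eef_pos: [0.5422, 0.3144, 0.0493]
orientation: [0.949, 0.317, -0.0, 0.0]
wrist_force: [0.2, -0.9, -4.1]
finger_gap: 0.0114
```

View pics/c5s.png

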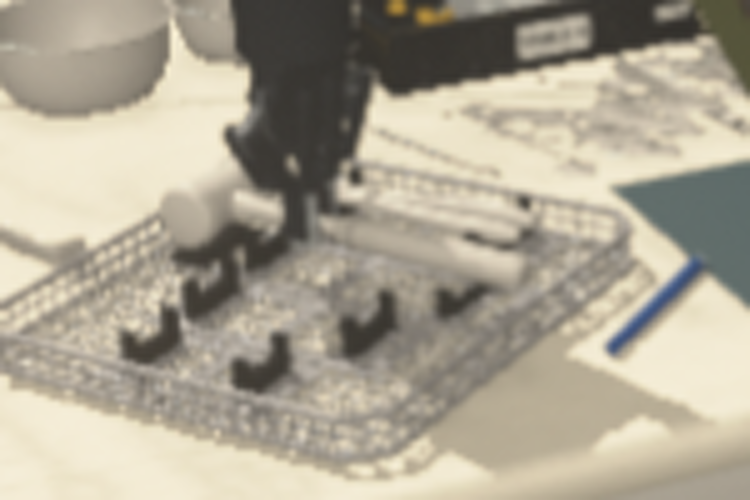

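The head is over the pad, the handle is over its low saddle, and nothing is touching yet. I'll continue down in small steps.

```bash
python3 -m creep '[0,0,0,0,0.05,-0.3,0.95, 0,0,0,0,0.05,-0.5,0.95, 0,0,0,0,0.05,-0.6,0.95, 0,0,0,0,0.05,-0.6,0.95]'; python3 -m creep '[0,0,0,0,0,-0.1,0.95, 0,0,0,0,0,-0.2,0.95,0,0,0,0,0,-0.2,0.95]'
```

```text
t: 11.93
eef_pos: [0.5423, 0.3155, 0.044]
orientation: [0.948, 0.317, 0.0, -0.0]
wrist_force: [0.7, 0.2, -4.2]
finger_gap: 0.0113
t: 12.18
eef_pos: [0.5422, 0.3155, 0.0417]
orientation: [0.948, 0.317, -0.0, 0.0]
wrist_force: [-0.6, 1.0, -4.2]
finger_gap: 0.0116
```

```bash
python3 -m creep '[0,0,0,0,0,-0.1,0.95, 0,0,0,0,0,-0.2,0.95,0,0,0,0,0,-0.2,0.95]'
```

```text
t: 12.43
eef_pos: [0.5423, 0.3155, 0.0398]
orientation: [0.948, 0.317, 0.0, -0.0]
wrist_force: [-0.8, -0.3, -2.9]
finger_gap: 0.0118
```

```bash
python3 -m creep '[0,0,0,0,0,-0.05,0.95,0,0,0,0,0,-0.1,0.95]'; python3 -m creep '[0,0,0,0,0,0,0.84, 0,0,0,0,0,0,0.8,0,0,0,0,0,0,0.74,0,0,0,0,0,0,0.65,0,0,0,0,0,0,0.65, 0,0,0,0,0,1.5,0.65,0,0,0,0,0,4,0.65,0,0,0,0,0,8,0.65,0,0,0,0,0,10,0.65,0,0,0,0,0,10,0.65]'
```

```text
t: 12.6
eef_pos: [0.5423, 0.3155, 0.0395]
orientation: [0.948, 0.317, 0.0, -0.0]
wrist_force: [-5.8, -3.9, 8.8]
finger_gap: 0.0117
t: 13.43
eef_pos: [0.5439, 0.3164, 0.1443]
orientation: [0.948, 0.317, 0.004, -0.001]
wrist_force: [-0.2, -0.1, 0.1]
finger_gap: 0.0297
```

```bash
python3 -m creep '[0,0,-3,-1,-4,0,0.65, 0,0,-6,-2,-8,0,0.65, 0,0,-9,-3,-12,0,0.65, 0,0,-12,-4,-16,0,0.65, 0,0,-15,-5,-20,0,0.65, 0,0,-18,-6,-24,0,0.65, 0,0,-20.5,-7,-28,0,0.65, 0,0,-20.5,-8,-32,0,0.65, 0,0,-20.5,-8.9,-35.5,-0.5,0.65, 0,0,-20.5,-9.4,-37.6,-1,0.65]';python3 -m creep '[0,0,0,-0.1,-0.35,-1,0.65,0,0,0,-0.1,-0.35,-2.5,0.65,0,0,0,-0.1,-0.35,-2.5,0.65]'; python3 - <<'E'
from h import *
p=manip.get_image("top"); save(p,"d1.png",crop=(90,110,300,265),scale=3.8)
E
```

```text
t: 14.27
eef_pos: [0.4471, -0.0632, 0.1286]
orientation: [0.99, 0.142, 0.0, 0.0]
wrist_force: [0.1, 0.3, -1.0]
finger_gap: 0.0299
t: 14.52
eef_pos: [0.4461, -0.0639, 0.1014]
orientation: [0.99, 0.143, -0.002, -0.001]
wrist_force: [0.6, 0.4, -1.3]
finger_gap: 0.03
```

View pics/d1.png

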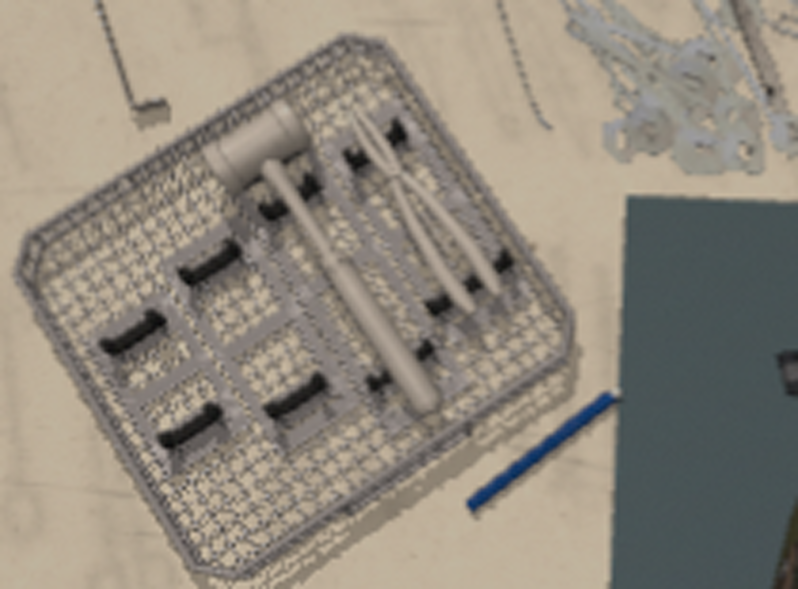

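Mallet: head at (255,145) over the pad, neck and handle in their notches. Now the tweezers.

```bash
python3 -m creep '[0,0,0,0.1,0,-2.5,0.65, 0,0,0,0.1,0,-5,0.65, 0,0,0,0.1,0,-6.5,0.65, 0,0,0,0.1,0,-7,0.65, 0,0,0,0.1,0,-7.2,0.65, 0,0,0,0.1,0,-7.2,0.65]' 25; python3 - <<'E'
from h import *
p=manip.get_image("top"); save(p,"d2.png",crop=(270,150,390,270),scale=5)
E
```

```text
t: 15.07
eef_pos: [0.4487, -0.0637, 0.0324]
orientation: [0.99, 0.143, 0.0, 0.0]
wrist_force: [0.3, 0.1, 1.2]
finger_gap: 0.03
```

View pics/d2.png

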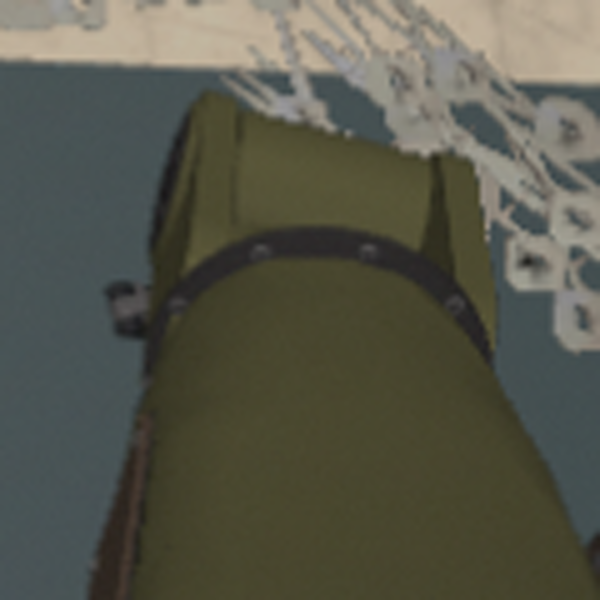

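```bash
python3 -m creep '[0,0,0,-0.1,0,-0.2,0.65, 0,0,0,-0.1,0,-0.35,0.65, 0,0,0,-0.1,0,-0.35,0.8,0,0,0,-0.1,0,-0.35,0.9,0,0,0,-0.1,0,-0.35,0.95,0,0,0,-0.1,0,-0.35,1,0,0,0,-0.1,0,-0.35,1]' 25
```

```text
t: 15.7
eef_pos: [0.4474, -0.064, 0.0286]
orientation: [0.99, 0.143, 0.0, 0.0]
wrist_force: [-1.4, 0.5, 6.4]
finger_gap: 0.0124
```

```bash
python3 -m creep '[0,0,0,0,0,0.5,1, 0,0,0,0,0,2,1, 0,0,0,0,0,5,1, 0,0,0,0,0,8,1, 0,0,0,0,0,9,1,0,0,0,0,0,9,1]' ;  python3 - <<'E'
from h import *
p=manip.get_image("scene"); save(p,"d3.png",crop=(200,100,400,230),scale=4)
p=manip.get_image("top"); save(p,"d3t.png",crop=(270,140,390,270),scale=5)
print(manip.silhouettes("tweezers",p)[:2])
E
```

```text
t: 16.2
eef_pos: [0.4483, -0.0642, 0.1208]
orientation: [0.99, 0.143, 0.002, 0.001]
wrist_force: [0.6, 0.5, -0.4]
finger_gap: 0.0128
[]
```

View pics/d3.png

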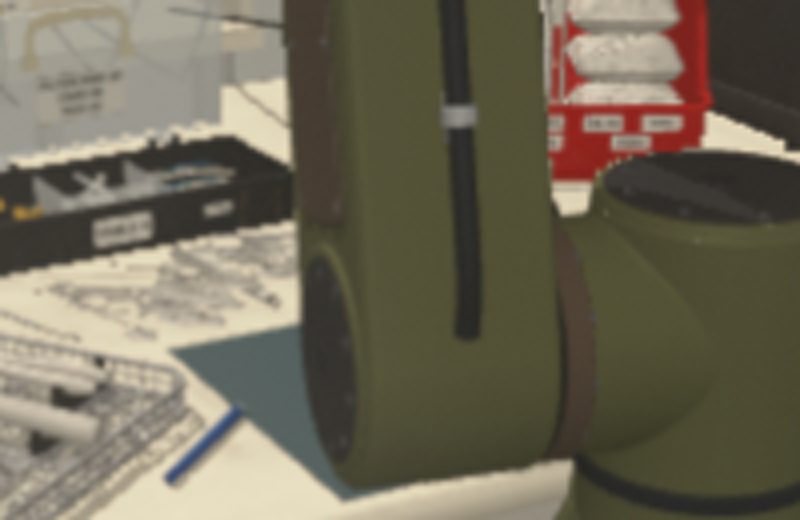

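View pics/d3t.png

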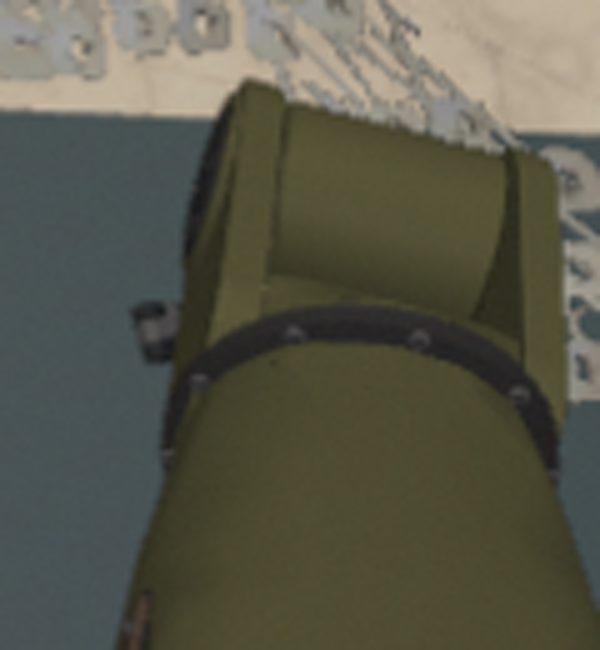

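```bash
python3 -m creep '[0,0,0,0,3,1,1, 0,0,3,0,7,1,1, 0,0,6,0,11,1,1, 0,0,9,0,15,1,1, 0,0,12,0,19,1,1, 0,0,15,0,23,1,1, 0,0,18,0,27,1,1, 0,0,20.6,-0.5,31,1,1, 0,0,20.6,-0.5,35,1,1,0,0,20.6,-0.5,35,1,1]'; python3 -m creep '[0,0,0,-0.5,4,0,1, 0,0,0,-1,8,0,1, 0,0,0,-1.2,11,0,1, 0,0,0,-1.2,12.6,0,1, 0,0,0,-1.2,12.6,-2,1, 0,0,0,-1.2,12.6,-4,1,0,0,0,-1.2,12.6,-5,1,0,0,0,-1.2,12.6,-5,1]'; python3 - <<'E'
from h import *
p=manip.get_image("scene"); save(p,"d4.png",crop=(80,140,240,250),scale=5)
p=manip.get_image("top"); save(p,"d4t.png",crop=(90,110,250,265),scale=4)
E
```

```text
t: 17.18
eef_pos: [0.441, 0.2911, 0.1267]
orientation: [0.947, 0.32, -0.001, -0.0]
wrist_force: [1.6, 0.5, -1.0]
finger_gap: 0.0124
t: 17.85
eef_pos: [0.429, 0.4109, 0.0747]
orientation: [0.948, 0.318, -0.003, 0.001]
wrist_force: [-0.8, 0.5, 0.1]
finger_gap: 0.0126
```

View pics/d4.png

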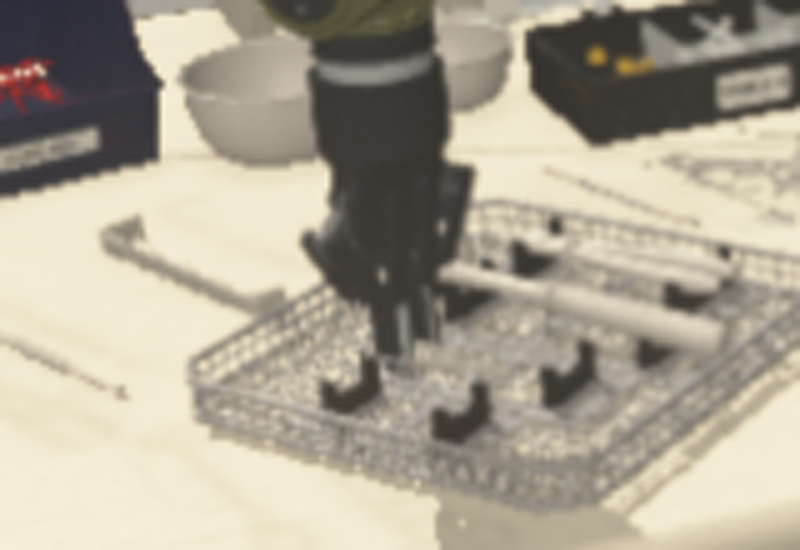

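View pics/d4t.png

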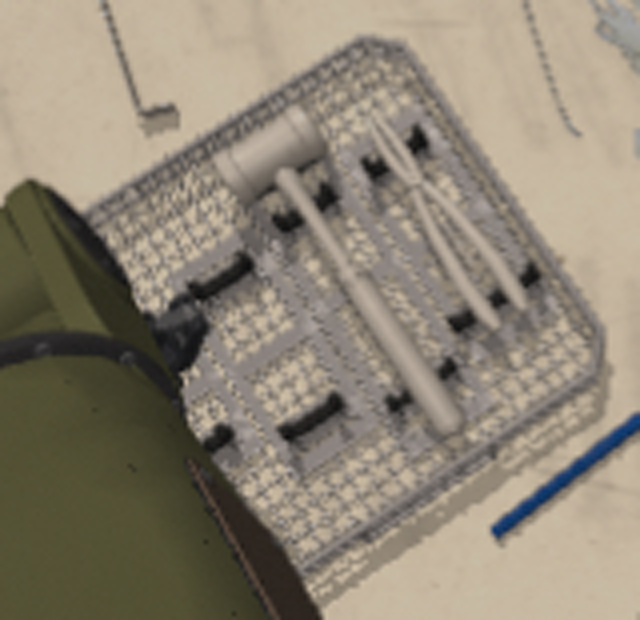

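```bash
python3 -m creep '[0,0,0,0.1,0.1,-1,1, 0,0,0,0.1,0.1,-2,1, 0,0,0,0.1,0.1,-2.6,1,0,0,0,0.1,0.1,-2.6,1]'; python3 -m creep '[0,0,0,0,0,-0.15,1,0,0,0,0,0,-0.25,1,0,0,0,0,0,-0.25,1]'; python3 - <<'E'
from h import *
p=manip.get_image("scene"); save(p,"d5.png",crop=(120,190,220,250),scale=8)
E
```

```text
t: 18.28
eef_pos: [0.4307, 0.4125, 0.0507]
orientation: [0.948, 0.318, -0.001, 0.0]
wrist_force: [-0.6, -0.0, -0.4]
finger_gap: 0.0126
t: 18.53
eef_pos: [0.4313, 0.4131, 0.05]
orientation: [0.948, 0.318, 0.0, -0.0]
wrist_force: [0.4, 0.7, -0.1]
finger_gap: 0.0125
```

View pics/d5.png

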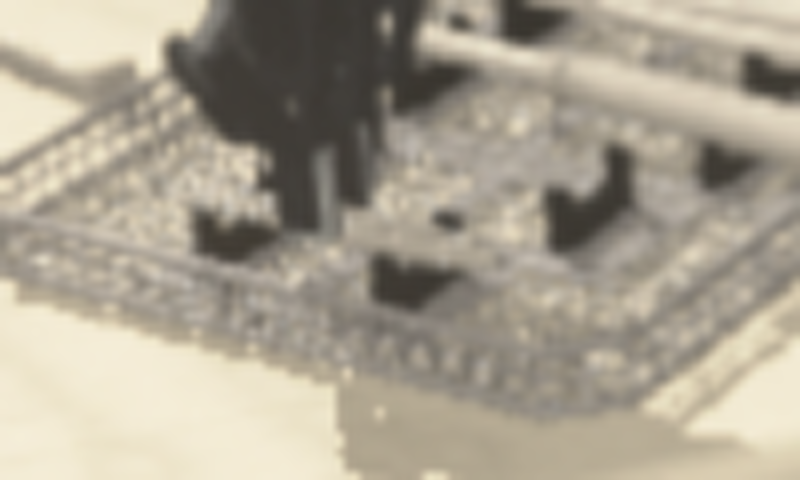

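```bash
python3 -m creep '[0,0,0,0,0,-0.1,1,0,0,0,0,0,-0.2,1,0,0,0,0,0,-0.2,1]'; python3 -m creep '[0,0,0,0,0,-0.1,1,0,0,0,0,0,-0.2,1,0,0,0,0,0,-0.2,1]'
```

```text
t: 18.83
eef_pos: [0.4312, 0.413, 0.0478]
orientation: [0.948, 0.318, -0.0, -0.0]
wrist_force: [0.6, -0.6, -0.5]
finger_gap: 0.0126
t: 19.08
eef_pos: [0.4312, 0.413, 0.0456]
orientation: [0.948, 0.318, -0.0, 0.0]
wrist_force: [0.4, -0.2, 0.1]
finger_gap: 0.0128
```

```bash
python3 -m creep '[0,0,0,0,0,-0.1,1,0,0,0,0,0,-0.1,1]'
```

```text
t: 19.25
eef_pos: [0.4313, 0.413, 0.0448]
orientation: [0.948, 0.318, 0.0, -0.0]
wrist_force: [0.5, 0.8, 1.4]
finger_gap: 0.0125
```

Light contact at the expected height. Release and retreat.

```bash
python3 -m creep '[0,0,0,0,0,0,0.84, 0,0,0,0,0,0,0.8,0,0,0,0,0,0,0.74,0,0,0,0,0,0,0.65,0,0,0,0,0,0,0.65, 0,0,0,0,0,1.5,0.65,0,0,0,0,0,4,0.65,0,0,0,0,0,8,0.65,0,0,0,0,0,9,0.65,0,0,0,0,0,9,0.65]'; python3 - <<'E'
from h import *
p=manip.get_image("scene"); save(p,"d6.png",crop=(120,180,250,260),scale=6)
E
```

```text
t: 20.08
eef_pos: [0.4323, 0.414, 0.1387]
orientation: [0.948, 0.318, 0.003, -0.001]
wrist_force: [0.7, 0.2, 0.2]
finger_gap: 0.0301
```

View pics/d6.png

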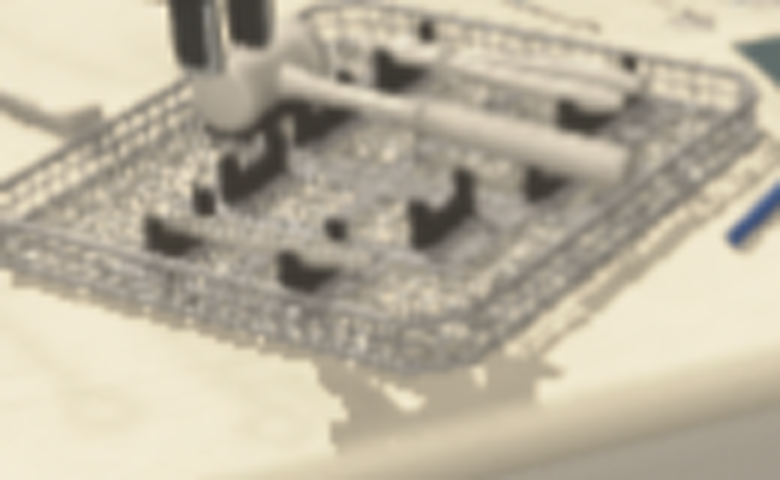

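The tweezers lie across both notches at (170,225) and (310,265). Now the osteotome.

```bash
python3 -m creep '[0,0,-3,0,-4,0,0.65, 0,0,-6,0,-8,0,0.65, 0,0,-9,0,-12,0,0.65, 0,0,-12,0,-16,0,0.65, 0,0,-15,0,-20,0,0.65, 0,0,-18,0,-24,0,0.65, 0,0,-21,0,-28,0,0.65, 0,0,-24,0,-32,0,0.65, 0,0,-26,0,-36,0,0.65, 0,0,-26,0,-38,0,0.65]'; python3 -m creep '[0,0,0,0,-4,0,0.65, 0,0,0,-0.5,-8,0,0.65, 0,0,0,-0.5,-12,0,0.65, 0,0,0,-0.9,-16,0,0.65, 0,0,0,-0.9,-18.4,-1,0.65, 0,0,0,-0.9,-18.4,-3,0.65,0,0,0,-0.9,-18.4,-3,0.65]'; python3 - <<'E'
from h import *
p=manip.get_image("top"); save(p,"e1.png",crop=(90,110,300,265),scale=3.8)
save(p,"e1b.png",crop=(270,150,400,270),scale=5)
E
```

```text
t: 20.97
eef_pos: [0.4303, 0.0299, 0.1338]
orientation: [0.996, 0.094, -0.001, 0.0]
wrist_force: [0.3, 1.0, 0.2]
finger_gap: 0.0298
t: 21.55
eef_pos: [0.4202, -0.1514, 0.1013]
orientation: [0.995, 0.095, -0.003, -0.001]
wrist_force: [-0.8, 0.4, -1.9]
finger_gap: 0.0295
```

View pics/e1.png

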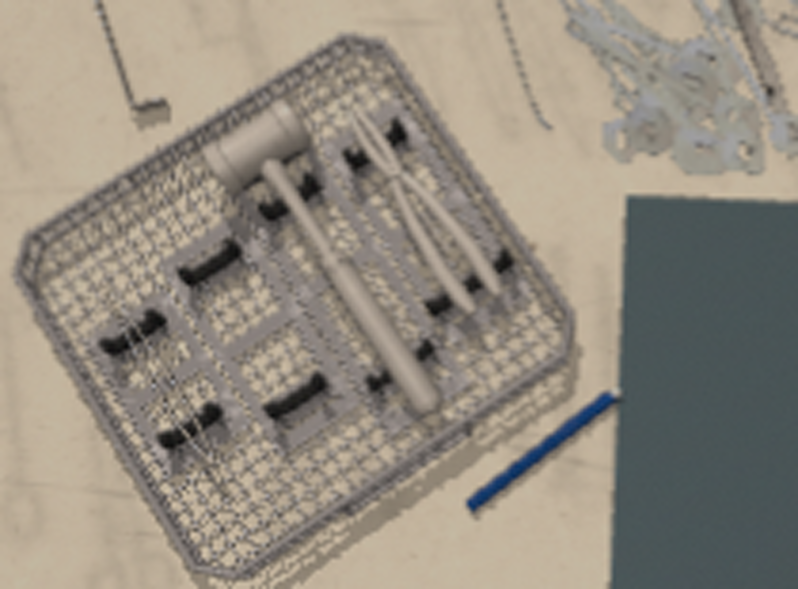

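View pics/e1b.png

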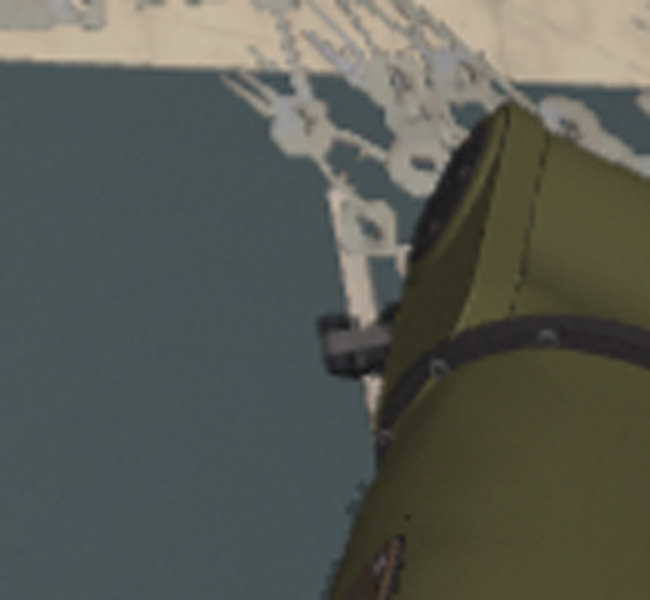

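The tweezers are in both saddles at (135,325) and (195,425). The gripper is over the osteotome's middle. Descend and grasp.

```bash
python3 -m creep '[0,0,0,0.05,0,-2.5,0.65, 0,0,0,0.05,0,-5,0.65, 0,0,0,0.05,0,-6.5,0.65, 0,0,0,0.05,0,-7.2,0.65, 0,0,0,0.05,0,-7.5,0.65, 0,0,0,0.05,0,-7.5,0.65, 0,0,0,0.05,0,-7.5,0.8]' 40; python3 -m creep '[0,0,0,0,0,0,0.9,0,0,0,0,0,0,1,0,0,0,0,0,0,1,0,0,0,0,0,0,1]'
```

```text
t: 22.18
eef_pos: [0.4233, -0.1509, 0.0308]
orientation: [0.995, 0.096, 0.001, 0.0]
wrist_force: [-0.4, 0.1, 0.5]
finger_gap: 0.0193
t: 22.52
eef_pos: [0.4233, -0.1511, 0.0309]
orientation: [0.995, 0.096, 0.001, 0.0]
wrist_force: [-0.9, 2.2, 7.7]
finger_gap: 0.0115
```

```bash
python3 -m creep '[0,0,0,0,0,0.3,1, 0,0,0,0,0,1,1, 0,0,0,0,0,1.5,1,0,0,0,0,0,1.5,1]'; python3 - <<'E'
from h import *
p=manip.get_image("top"); save(p,"e2.png",crop=(290,150,390,250),scale=6)
E
```

```text
t: 22.85
eef_pos: [0.4233, -0.1513, 0.0462]
orientation: [0.995, 0.096, 0.001, 0.001]
wrist_force: [0.5, 0.4, -0.4]
finger_gap: 0.0115
```

View pics/e2.png

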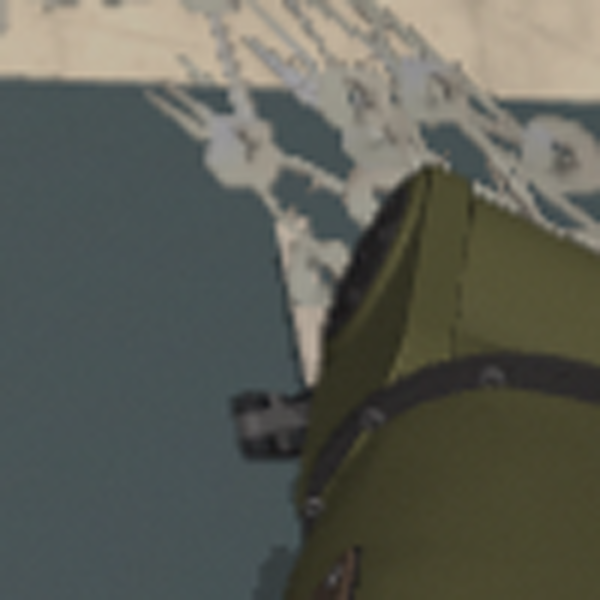

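```bash
python3 -m creep '[0,0,0,0,0,1,1, 0,0,0,0,0,3,1, 0,0,0,0,0,5.5,1,0,0,0,0,0,8,1,0,0,0,0,0,8,1,0,0,0,0,0,8,1]'; python3 - <<'E'
from h import *
s=manip.state(); print(s["wrist_torque"])
p=manip.get_image("top"); save(p,"e3.png",crop=(290,140,400,260),scale=5)
E
```

```text
t: 23.4
eef_pos: [0.4231, -0.1512, 0.1262]
orientation: [0.995, 0.096, 0.001, 0.001]
wrist_force: [-0.4, 0.5, -1.1]
finger_gap: 0.0115
[-0.03116654 -0.03134032 -0.00785188]
```

View pics/e3.png

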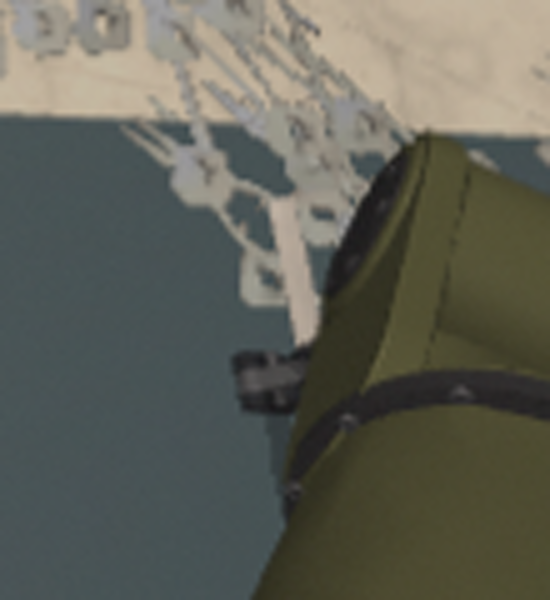

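```bash
python3 - <<'E'
from h import *
p=manip.get_image("top"); print(ray(p,[(290+285/5,140+198/5)],.102)*1000, [423.1+95.5*.982,-151.2+95.5*.189])
E
python3 -m creep '[0,0,0,0,2,1.5,1, 0,0,3,0,6,1.5,1, 0,0,6,0,10,1.5,1, 0,0,9,0.5,14,1.5,1, 0,0,12,1,18,1.5,1, 0,0,15,1.5,22,1.5,1, 0,0,18,2,26,1.5,1, 0,0,21,2.5,30,1.5,1, 0,0,24,3,34,1.5,1,0,0,26.2,3.3,36.5,1.5,1]'; python3 -m creep '[0,0,0,0.5,4,0,1, 0,0,0,1,8,0,1, 0,0,0,1.5,12,0,1, 0,0,0,1.8,14.1,0,1,0,0,0,1.8,14.1,0,1,0,0,0,1.8,14.1,0,1]'
```

```text
[[ 516.29204414 -135.41697748  102.        ]] [516.881, -133.1505]
t: 24.33
eef_pos: [0.4551, 0.2171, 0.1387]
orientation: [0.947, 0.321, -0.001, -0.0]
wrist_force: [0.3, -1.0, -0.4]
finger_gap: 0.0114
t: 24.83
eef_pos: [0.473, 0.3554, 0.138]
orientation: [0.947, 0.32, -0.001, 0.0]
wrist_force: [-0.7, -0.6, -1.1]
finger_gap: 0.0114
```

```bash
python3 -m creep '[0,0,0,0.1,-0.1,-2.5,1, 0,0,0,0.1,-0.1,-5,1, 0,0,0,0.1,-0.1,-6.5,1, 0,0,0,0.1,-0.1,-7.2,1,0,0,0,0.1,-0.1,-7.2,1]'; python3 - <<'E'
from h import *
p=manip.get_image("scene"); save(p,"e4.png",crop=(120,170,250,260),scale=6)
p=manip.get_image("top"); save(p,"e4t.png",crop=(90,110,250,265),scale=4)
E
```

```text
t: 25.25
eef_pos: [0.4741, 0.3526, 0.066]
orientation: [0.948, 0.319, -0.002, 0.0]
wrist_force: [0.1, -0.2, -1.6]
finger_gap: 0.0117
```

View pics/e4.png

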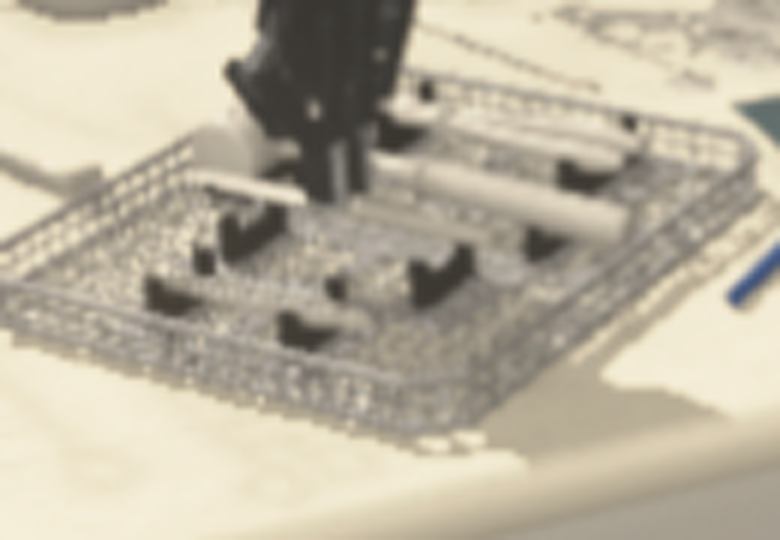

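View pics/e4t.png

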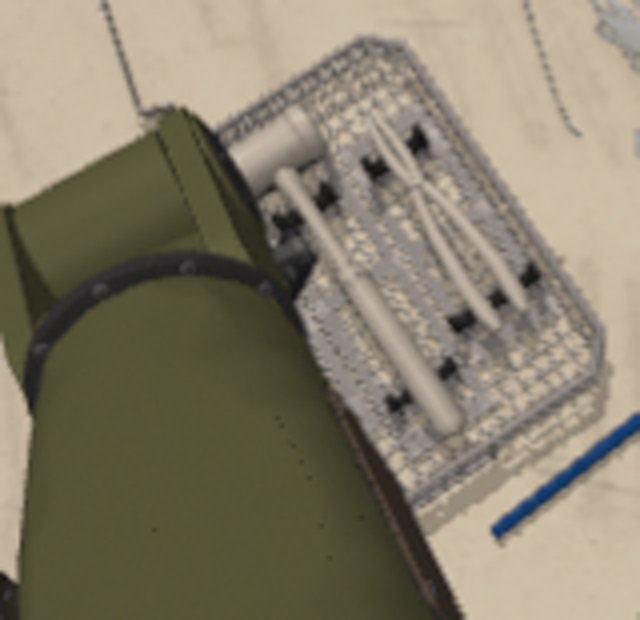

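The osteotome runs from (220,185) to (480,240) in the scene view, above both saddles. I'll lower it the last part.

```bash
python3 -m creep '[0,0,0,0,0.1,-0.6,1, 0,0,0,0,0.1,-1.2,1, 0,0,0,0,0.1,-1.6,1, 0,0,0,0,0.1,-1.6,1]';python3 -m creep '[0,0,0,0,0,-0.1,1, 0,0,0,0,0,-0.2,1, 0,0,0,0,0,-0.2,1]'
```

```text
t: 25.68
eef_pos: [0.4744, 0.3548, 0.051]
orientation: [0.948, 0.319, -0.001, 0.0]
wrist_force: [-0.5, 0.1, -0.8]
finger_gap: 0.0115
t: 25.93
eef_pos: [0.4747, 0.355, 0.0498]
orientation: [0.948, 0.319, 0.0, -0.0]
wrist_force: [0.7, -0.9, -1.2]
finger_gap: 0.0115
```

```bash
python3 -m creep '[0,0,0,0,0,-0.1,1, 0,0,0,0,0,-0.2,1, 0,0,0,0,0,-0.2,1]';python3 -m creep '[0,0,0,0,0,-0.1,1, 0,0,0,0,0,-0.1,1]'
```

```text
t: 26.18
eef_pos: [0.4747, 0.355, 0.0477]
orientation: [0.948, 0.319, -0.0, 0.0]
wrist_force: [0.4, -0.2, -0.8]
finger_gap: 0.0113
t: 26.35
eef_pos: [0.4748, 0.3551, 0.0474]
orientation: [0.948, 0.319, 0.0, -0.0]
wrist_force: [-3.0, -1.2, 6.0]
finger_gap: 0.0112
```

Seated at the predicted height. Release, retreat and clear the view.

```bash
python3 -m creep '[0,0,0,0,0,0,0.84, 0,0,0,0,0,0,0.8,0,0,0,0,0,0,0.74,0,0,0,0,0,0,0.65,0,0,0,0,0,0,0.65, 0,0,0,0,0,1.5,0.65,0,0,0,0,0,4,0.65,0,0,0,0,0,8,0.65,0,0,0,0,0,11,0.65,0,0,0,0,0,11,0.65]'; python3 -m creep '[0,0,0,0,-4,0,0.65,0,0,0,0,-8,0,0.65,0,0,0,0,-12,0,0.65,0,0,0,0,-16,0,0.65,0,0,0,0,-20,0,0.65,0,0,0,0,-24,0,0.65,0,0,0,0,-28,0,0.65,0,0,0,0,-32,0,0.65,0,0,0,0,-34,0,0.65,0,0,0,0,-34,0,0.65]'; cat > fin.py <<'E'
from ov import *
p=manip.get_image("top")
A=37.1
m=(517.4,297.1);r=(560.8,239.7);o=(473.9,354.6);t=(430.5,412.0);d=.0085
rs=[rect(m,A,42,72,.0305,105),rect(m,A,135,24,.024,-57.5),rect(m,A,74,16,.03,47),rect(r,A,119,40,.0255,-28.5),rect(r,A,61,18,.025,57.5),rect(o,A,191,15,.023),rect(t,A,151,14,.023)]
over(p,rs,95,115,250,260,"f1.png",5)
save(p,"f2.png",crop=(95,115,250,260),scale=5)
q=manip.get_image("scene"); save(q,"f3.png",crop=(110,160,270,260),scale=5)
print(manip.state()["eef_pos"])
E
python3 fin.py
```

```text
t: 27.18
eef_pos: [0.4765, 0.3562, 0.1634]
orientation: [0.948, 0.319, 0.005, -0.001]
wrist_force: [1.4, 0.4, 0.8]
finger_gap: 0.0299
t: 28.02
eef_pos: [0.4747, 0.0117, 0.1568]
orientation: [0.948, 0.318, 0.0, 0.0]
wrist_force: [-0.6, 0.3, 0.3]
finger_gap: 0.0298
[0.47473283 0.01450413 0.15673331]
```

View pics/f1.png

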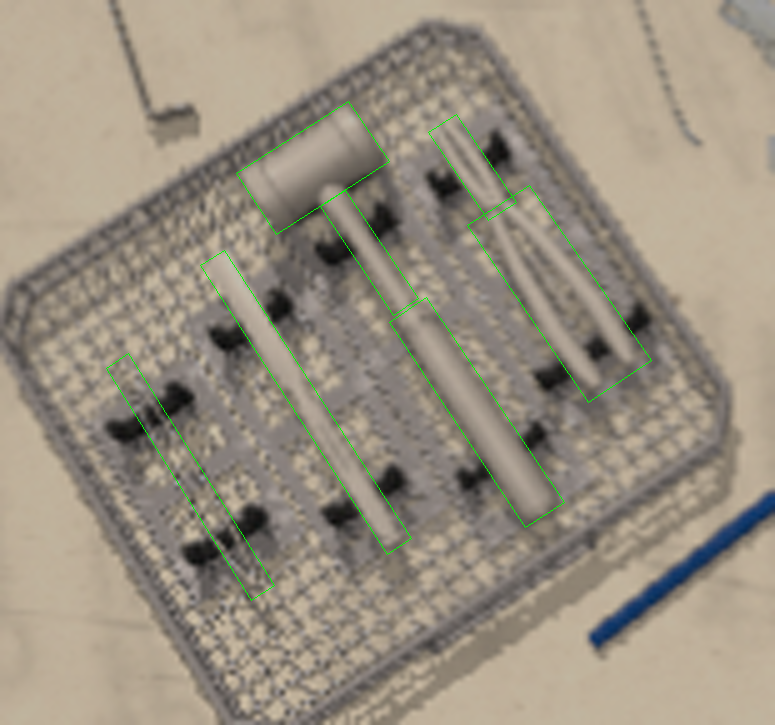

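View pics/f3.png

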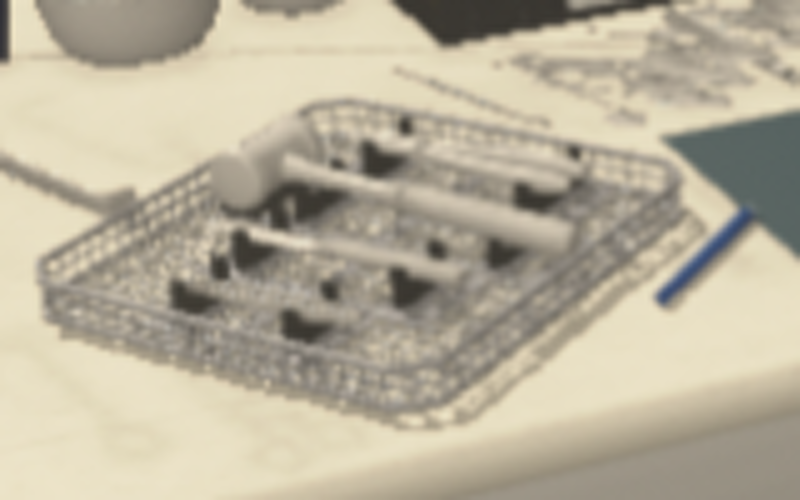

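All four instruments match the seated-model outlines in the top view. As a last check, I'll overlay the seated 3D models on the scene view for height and level, and check the pen.

```bash
python3 - <<'E'
from h import *
p=manip.get_image("scene"); X0,Y0,S=110,160,5
im=cv2.resize(p["image"][160:260,110:270,::-1],None,fx=S,fy=S,interpolation=cv2.INTER_CUBIC)
a=np.radians(37.1);u=np.array([np.cos(a),np.sin(a)]);n=np.array([u[1],-u[0]])
def box(c,zb,y0,y1,w,z0,z1):
    P=[[*(np.array(c)/1000+u*y/1000+n*s*w/2000),(zb+z)/1000] for y in(y0,y1) for s in(-1,1) for z in(z0,z1)]
    q=((proj(p,P)-[X0,Y0]+.5)*S-.5).round().astype(np.int32)
    cv2.polylines(im,[cv2.convexHull(q)],True,(0,0,255),1)
m=(517.4,297.1);r=(560.8,239.7);o=(473.9,354.6);t=(430.5,412.0)
box(m,10,84,126,72,0,41);box(m,10,-125,10,24,1,27);box(r,18,-88,31,40,0,15);box(r,18,27,88,18,2,12);box(o,18,-95.5,95.5,15,0,10);box(t,18,-75.5,75.5,14,0,10)
cv2.imwrite("pics/f4.png",im)
p=manip.get_image("top")
for s in manip.mark_of("marker_pen",p)[:1]: print(s["location"],ray(p,s["location"],.003)[0])
E
```

```text
[230.9, 227.7] [0.3961513  0.14966532 0.003     ]
```

View pics/f4.png

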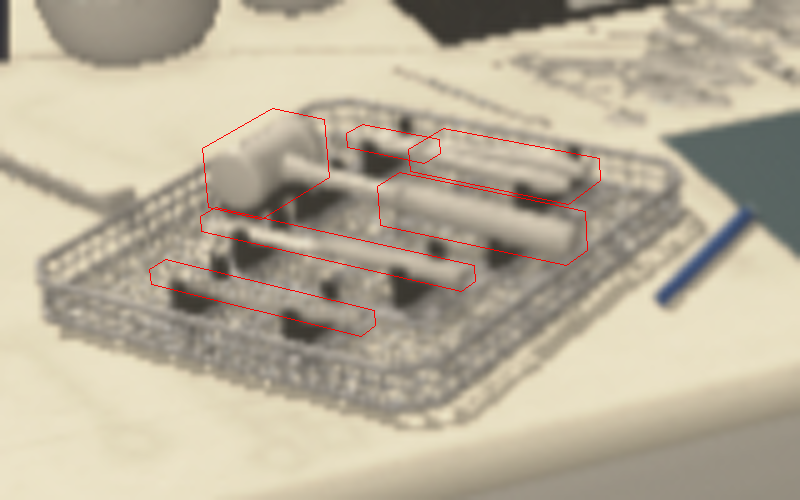

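The instruments fit the seated outlines level and at the right height in both views. The pen is where it was, and the gripper is clear of everything. Handing in.

```bash
python3 - <<'E'
from h import *
print(manip.job_done()); print(manip.state()["t"])
E
```

```text
the job is handed in; nothing more can be done
None
the job is handed in; nothing more can be done
```

I set the rongeur, mallet, tweezers and osteotome down one by one into their own holders, with light contact at the expected seated heights. The job was handed in at about 28 s on the robot's clock, out of 128 s.

- **Fit:** In the last top and scene pictures, each instrument matches its seated outline to within a few millimetres. They look level, and the mallet's head is over its pad.
- **Clearance:** The gripper stood about 15 cm above the mat, touching nothing.
- **Pen:** The marker pen looks unmoved in the pictures. The network's final mark for it was 7 mm from its first one, which I put down to network noise.
- **Other disagreements:** The networks found little or nothing of the tweezers, so I measured those by hand from the picture. The mallet hung about 2° head-down while carried and levelled when released.

The job-done call gives no verdict.

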